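Bolt down the strainer cover of a transfer pump

ROBOT

A 7-joint arm with a two-finger parallel gripper is mounted at the origin on the work surface. World frame = base frame: x ahead of the robot, y to its left, z up, the work surface at z = 0. Lengths are in m, angles in degrees, forces in N, time in s.
With the tool pointing down it reaches from about 0.4 to 0.85 m from the base axis. Payload 10.4 kg.
Tool frame: the origin (TCP) lies at the very end of the fingers, on their centre line; the grasp point (between the pads) lies 19 mm behind it; z points along the fingers, y is the line along which they close (so a half turn about z gives the same grasp; the last joint's range is limited). The gripper opens to 85 mm and grips with 20 to 120 N. Pads are 22 mm wide; open, the fingers measure 114 mm over their backs; the gripper's body (76 mm by 85 mm) begins 54 mm behind the grasp point. The pads swing forward as they close: fully open they stand 13 mm farther back than shut.
Start: joints at [64.824, 19.034, -3.707, 83.658, 1.238, 77.344, -5.071], TCP at [0.253, -0.572, 0.231] pointing down, gripper open.
Joint ranges: [-148.97, 148.97], [-28.65, 121.19], [-84.17, 76.75], [9.2, 138.47], [-72.65, 252.65], [3.7, 117.97], [-149.18, 149.18]. Speed limits (degrees/s): [127.2, 127.2, 159.86, 159.86, 180, 180, 180].

INTERFACE

Orientations are given as [roll, pitch, yaw] about the fixed x, y, z axes, in that order (R = Rz(yaw) Ry(pitch) Rx(roll)).
In Python, from workcell import env gives the robot as it stands. The module is installed in compiled form; this text tells all that it offers.
- The arm moves only by the tool drive_tool, never from a script. Its arguments are lists of equal length, an entry for each row: "xyz": the shift along the world's x, y, z in mm, a list of three; "rotation": the turn, a rotation vector about the world's x, y, z in rad, a list of three. In form: {"xyz": [[x, y, z], ...], "rotation": [[wx, wy, wz], ...]}. A call has 1 to 10 rows; each row shifts and turns the commanded pose from where the row before left it; what a row does not reach is not made up. A row lasts 1/12 s, in which the tool goes at most 41.7 mm and 7.16 degrees, less where a joint would pass 70% of its speed; a pose out of reach is approached as far as the arm can. A call with a gripper value outside its range is refused whole. "jaw" is the opening, from -1 (shut) to 1 (fully open), set as the call begins (left out, the last holds). The fingers move at their own pace and stop on an object; "grip_force" is the grip in N (left out, the last holds). Time passes only in rows, so rows that do not move let the fingers close. It gives the time, the measured TCP pose, the force, the opening and the grip force at its end, in the units of the state.
- env.get_state(): the state, without advancing time (a new reading comes with each control period).
- env.snapshot(name): name is "side" or "top" or "wrist"; returns the picture (420x560x3 uint8, red, green, blue); there is no depth.
- env.calibration(name): a dict with "intrinsics" (3x3 intrinsics, pixels), "distortion" ([k1, k2, p1, p2, k3] as OpenCV has them; the pictures are not rectified), "R" (3x3) and "t" (3): a world point X has camera coordinates R X + t; the wrist camera has in their place "hand_eye" (4x4, takes a point from camera to tool coordinates, whose origin is the TCP and whose axes are the flange's). Camera axes: x right, y down, z forward; pixel columns grow to the right and rows downward; lengths in m; the calibration is good to about 2 mm. A picture is of the moment at which its call begins: read the wrist's pose just before it. calibration takes no time and is no camera call.
- env.sign_off(): hands the job in; it is judged then, once.
The state is a dict: "time": time; "joint_positions": joint angles; "joint_velocities": joint speeds; "effort": joint torques, N m; "ee_pos": TCP position; "tcp_rot": TCP orientation; "force": force on the tool from outside, world axes, zero at the start; "torque": the same for the moment, N m; "width": finger opening in m; "grasp_force": force on a finger pad.
Only numpy, scipy, OpenCV 4.12 (cv2) and the standard library are available. Lean on these libraries where they do the work, as an engineer would, in place of code of your own. Each camera call takes 0.05 s, during which the arm holds its last target. There are 200 camera calls.

TASK

The transfer pump's strainer has been cleaned and its square cover lies loose on the proud gasket. Tighten the four black wing knobs clockwise, going crisscross and about a quarter turn at a time, so that the cover comes down evenly without cocking and ends home and level on its four stop bosses, with every knob snug but not wrenched tight. Leave the other things on the bench where they are.

Things in the scene. Friction and masses are not known exactly. Their poses are not given: they have to be found in the camera images.
- pump: Transfer pump, fixed on a steel skid. Origin on the bench under the middle of the strainer pot, z up; volute and motor extend along its -y (skid 200 mm in x, y = +95 to -375 mm). The pot's flange is 160 x 160 mm, with a round stop boss at each stud whose top (the cover's seat) is 145 mm up. Volute and motor are under 150 mm high, the switch box (y = -202 to -288 mm) 184 mm.
- seat_mid (a point): Middle of the mouth at the height of the stop bosses, 145 mm above the bench; the cover's underside is at this height when home. Once the cover is home at a knob, the torque to turn that knob on climbs by 0.5 to 0.9 N m per radian: 0.25 to 0.4 N m, felt while holding still after a small step, is snug; over 0.6 N m is too much.
- cover: Square steel cover plate 150 x 150 x 10 mm, 1.6 kg, with a carrying lug in the middle (28 mm above its underside). Origin in the middle of its underside, z up, edges along the pump's x and y. It starts 2.6 mm above the stop bosses on a springy gasket (1.3 N per mm on each side); a spigot in the mouth keeps it from shifting sideways.
- knob_a: Wing knob at corner x = -56, y = -56 mm (pump frame), diagonally opposite knob_c. Upright bar 64 mm long (its x) x 12 mm thick (its y) x 28 mm high on a round hub (26 mm, flaring to 36 mm at its foot). Origin in the middle of the bar on the screw axis, about 184 mm above the bench at the start; bar top 14 mm above the origin, hub's upper face 14 mm below, foot 26 mm below.
- knob_b: The same wing knob at corner x = +56, y = -56 mm (pump frame), diagonally opposite knob_d. All four have a quick 8 mm lead: clockwise from above they sink 1.27 mm per radian. At the start each foot is 0 to 0.65 mm clear of the cover, differently for each; home is then 2.0 to 2.6 rad away and snug somewhat beyond, more than one grasp can turn.
- knob_c: The same wing knob at corner x = +56, y = +56 mm (pump frame), diagonally opposite knob_a. All four turn at about 0.03 N m when free, at 0.03 to 0.1 N m while squeezing the gasket, and stay where they are left (self-locking). Tightening one knob can ease its opposite a little.
- knob_d: The same wing knob at corner x = -56, y = +56 mm (pump frame), diagonally opposite knob_b. Drawing one knob more than about a third of a turn ahead of another cocks the cover.
- cam_cap: Bystander: small aluminium cam cap (diameter 44, height 22 mm, with brass ears) lying on the pump's skid beside the motor; origin under its middle.
- drill: Bystander: cordless drill standing on its battery, 200 mm high; origin under its middle.
- spanner: Bystander: spanner 200 mm long lying on the bench; origin under its middle.
- driver: Bystander: screwdriver 210 mm long lying on the bench; origin under its middle.
- coupling: Bystander: brass hose coupling, diameter 60, height 60 mm; origin under its middle.
- tape: Bystander: tape measure 75 x 42 x 70 mm; origin under its middle.
- grease: Bystander: grease tin, diameter 74, height 62 mm; origin under its middle.
- battery: Bystander: spare drill battery 75 x 115 x 64 mm; origin under its middle.
Mind the look-alikes: they are no part of the job. Of the things that look like the cover, the middle-sized one is meant.

How it is judged:
By the outcome, as a careful person would: the job done as asked, in the order asked, and still so for the second after the job is handed in, with the robot touching nothing.
It also fails if it takes over 72 s, if anything falls off the work surface, if the arm or the gripper's body presses on something with over 40 N, if the wrist force passes 120 N, or if a joint passes its speed limit or range.

## Working session

There is one attempt and no reset: what is moved stays moved. The work goes in short steps, Python scripts to look and compute and a tool call to move; the robot and the scene stay as the last step left them, time stands still between calls to the robot, and variables do not carry over. Pictures are saved under pics/ and viewed, at most 10 in all, crops included, and the job is handed in when it is done.

Besides the shell and the picture viewer there is one more tool, called after ">>>" in YAML: its name, and indented under it one key for each argument. drive_tool: Moves the arm, as the interface text tells. Its arguments: {"type":"object","properties":{"xyz":{"type":"array"},"rotation":{"type":"array"},"jaw":{"type":"number"},"grip_force":{"type":"number"}},"required":["xyz","rotation"]}

```bash
mkdir -p pics; python3 - <<'E'
from workcell import env
import cv2
s=env.get_state();print({k:s[k] for k in('time','ee_pos','tcp_rot','force','torque','width','joint_positions')})
for n in('top','side'):
    im=env.snapshot(n);cv2.imwrite(f'pics/{n}0.png',im[:,:,::-1])
    c=env.calibration(n);print(n,c)
print(env.calibration('wrist'))
E
```

```text
{'time': 0.0, 'ee_pos': array([ 0.25285518, -0.57114954,  0.23050045]), 'tcp_rot': array([-1.79916500e+02,  4.03598386e-03,  2.38825088e+01]), 'force': array([ 0.22392474,  1.10527892, -0.58865872]), 'torque': array([ 0.05961347,  0.03132041, -0.01220848]), 'width': 0.08526402398296616, 'joint_positions': array([64.82446171, 19.07326208, -3.7064612 , 83.7061767 ,  1.23754278,
       77.34400282, -5.06948106])}
top {'intrinsics': array([[517.50856466,   0.        , 277.27740011],
       [  0.        , 517.50856466, 212.13090767],
       [  0.        ,   0.        ,   1.        ]]), 'distortion': array([-0.120995,  0.      ,  0.      ,  0.      ,  0.      ]), 'R': array([[ 0.01632901, -0.99964002,  0.02128836],
       [-0.99519508, -0.01830477, -0.09618569],
       [ 0.09654074, -0.01961546, -0.99513573]]), 't': array([-0.0435472 ,  0.54101208,  1.52562417])}
side {'intrinsics': array([[420.33365068,   0.        , 277.99114238],
       [  0.        , 420.33365068, 199.12583388],
       [  0.        ,   0.        ,   1.        ]]), 'distortion': array([-0.01649976,  0.        ,  0.        ,  0.        ,  0.        ]), 'R': array([[-0.69383381, -0.71996653,  0.01558342],
       [-0.46644374,  0.4328159 , -0.77142766],
       [ 0.54865734, -0.54251138, -0.63612619]]), 't': array([0.38384055, 0.375019  , 0.91066897])}
{'intrinsics': array([[323.20135471,   0.        , 276.78522628],
       [  0.        , 323.20135471, 207.0915463 ],
       [  0.        ,   0.        ,   1.        ]]), 'distortion': array([-0.01107605,  0.        ,  0.        ,  0.        ,  0.        ]), 'hand_eye': array([[ 7.16286697e-04, -9.60684903e-01, -2.77640063e-01,
         7.04640192e-02],
       [ 9.99999743e-01,  6.96213878e-04,  1.70884385e-04,
        -1.22501994e-03],
       [ 2.91308165e-05, -2.77640114e-01,  9.60685155e-01,
        -1.42406139e-01],
       [ 0.00000000e+00,  0.00000000e+00,  0.00000000e+00,
         1.00000000e+00]])}
```

View pics/top0.png

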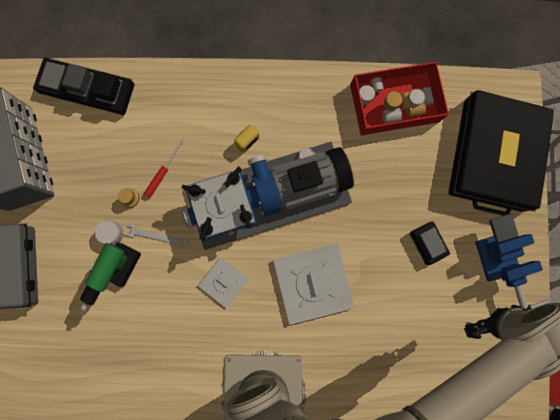

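View pics/side0.png

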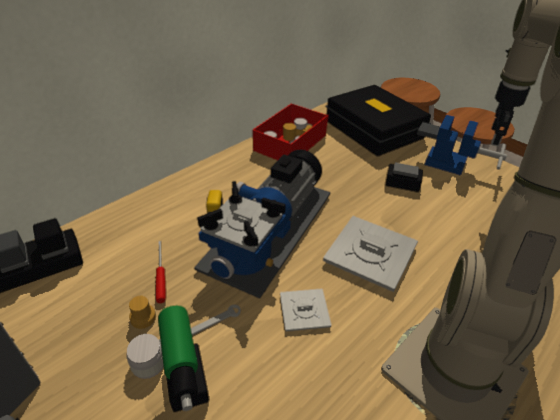

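Top view: the cover with its four black wing knobs sits on the pump at about (219,204), with knobs near (197,190), (232,180), (208,226) and (243,218). Look-alike plates are a small one at (222,283) and a large one at (312,285), both loose on the bench. The middle-sized one on the pump is the cover meant. The side view shows the same thing: cover at (243,222), look-alikes at (305,310) and (371,250).

```bash
cat > h.py <<'E'
from workcell import env
import numpy as np, cv2
from scipy.spatial.transform import Rotation as Ro
def cam(n,s=None):
    c=env.calibration(n);K,D=c['intrinsics'],c['distortion']
    if n=='wrist':
        T=np.eye(4);T[:3,:3]=Ro.from_euler('xyz',s['tcp_rot'],degrees=True).as_matrix();T[:3,3]=s['ee_pos']
        M=T@c['hand_eye'];return K,D,M[:3,:3],M[:3,3]
    return K,D,c['R'].T,-c['R'].T@c['t']
def ray(C,px):
    K,D,R,o=C
    u=cv2.undistortPoints(np.array(px,float).reshape(-1,1,2),K,D).reshape(-1,2)
    return o,(R@np.c_[u,np.ones(len(u))].T).T
def onz(C,px,z):
    o,d=ray(C,px);return o+d*((z-o[2])/d[:,2])[:,None]
def tri(rays):
    A=0;b=0
    for o,d in rays:
        d=d/np.linalg.norm(d);P=np.eye(3)-np.outer(d,d);A=A+P;b=b+P@o
    return np.linalg.solve(A,b)
E
python3 - <<'E'
from h import *
T=cam('top');S=cam('side')
print(onz(T,[[219,204],[197,190],[232,180],[208,226],[243,218],[335,169]],.18))
t=cv2.imread('pics/top0.png')[160:250,170:270];s=cv2.imread('pics/side0.png')[170:260,190:290]
cv2.imwrite('pics/c.png',np.hstack([cv2.resize(x,(400,360),interpolation=3) for x in(t,s)]))
E
```

```text
[[ 0.54598066  0.12677981  0.18      ]
 [ 0.58308778  0.18759407  0.18      ]
 [ 0.61221126  0.0933045   0.18      ]
 [ 0.48585309  0.15482109  0.18      ]
 [ 0.5092048   0.06103479  0.18      ]
 [ 0.64826105 -0.18714725  0.18      ]]
```

View pics/c.png

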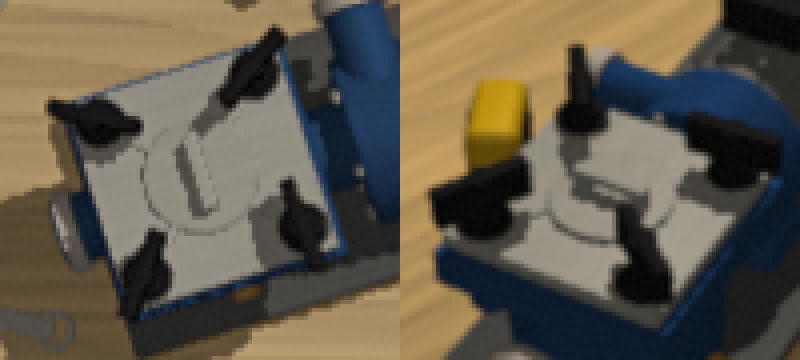

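The crop confirms the choice: light steel cover on the pump with four black knobs. In full-picture pixels the knobs are c (194,190), b (233,178), d (206,228) and a (246,215). I'll move the wrist camera over them.

>>> drive_tool:
  xyz:
    - [14, 34, 12]
    - [14, 34, 12]
    - [14, 34, 12]
    - [14, 34, 12]
    - [14, 34, 12]
    - [14, 34, 12]
    - [14, 34, 12]
    - [14, 34, 12]
    - [14, 34, 12]
    - [14, 34, 12]
  rotation:
    - [0, 0, 0]
    - [0, 0, 0]
    - [0, 0, 0]
    - [0, 0, 0]
    - [0, 0, 0]
    - [0, 0, 0]
    - [0, 0, 0]
    - [0, 0, 0]
    - [0, 0, 0]
    - [0, 0, 0]
  jaw: 0.0
  grip_force: 90

```text
time: 0.93
ee_pos: [0.3932, -0.2296, 0.3518]
tcp_rot: [180.0, 0.0, 23.9]
force: [0.8, -0.2, 0.7]
width: 0.0426
grasp_force: 0.0
```

>>> drive_tool:
  xyz:
    - [14, 35, 0]
    - [14, 35, 0]
    - [14, 35, 0]
    - [14, 35, 0]
    - [14, 35, 0]
    - [14, 35, 0]
    - [14, 35, 0]
    - [14, 35, 0]
    - [14, 35, 0]
  rotation:
    - [0, 0, 0]
    - [0, 0, 0]
    - [0, 0, 0]
    - [0, 0, 0]
    - [0, 0, 0]
    - [0, 0, 0]
    - [0, 0, 0]
    - [0, 0, 0]
    - [0, 0, 0]

```text
time: 1.68
ee_pos: [0.5192, 0.0851, 0.3513]
tcp_rot: [180.0, -0.0, 23.8]
force: [1.6, -0.4, -0.4]
width: 0.043
grasp_force: 0.0
```

```bash
python3 - <<'E'
from h import *
import pickle
s=env.get_state();im=env.snapshot('wrist')[:,:,::-1]
cv2.imwrite('pics/w1.png',im);pickle.dump(s,open('w1.pkl','wb'))
print(s['time'],s['ee_pos'],s['tcp_rot'],s['width'],s['joint_positions'],s['joint_velocities'].round(2))
E
```

```text
1.6833 [0.51924162 0.08513087 0.35128765] [ 1.79984416e+02 -1.34794704e-03  2.38470265e+01] 0.04303111918065574 [ 24.04901687   7.71632186 -42.34572057  85.00990103   5.20491597
  89.2714337  -84.25641979] [-40.7   37.21 -22.81 -31.09  26.4    4.98 -61.55]
```

View pics/w1.png

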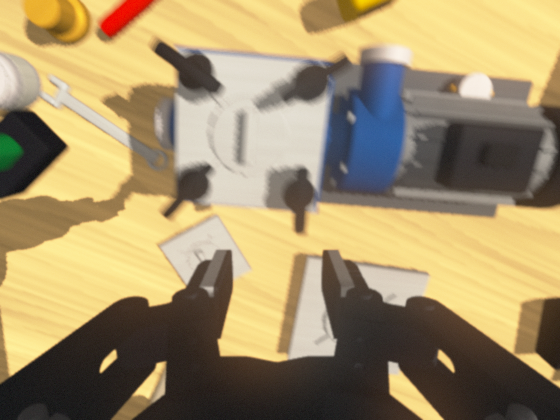

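>>> drive_tool:
  xyz:
    - [10, 15, 0]
    - [10, 15, 0]
    - [6, 10, 0]
    - [0, 0, 0]
    - [0, 0, 0]
    - [0, 0, 0]
  rotation:
    - [0, 0, 0]
    - [0, 0, 0]
    - [0, 0, 0]
    - [0, 0, 0]
    - [0, 0, 0]
    - [0, 0, 0]

```text
time: 2.23
ee_pos: [0.5449, 0.1226, 0.3513]
tcp_rot: [180.0, 0.0, 23.8]
force: [0.1, 0.1, -0.3]
width: 0.0425
grasp_force: 0.0
```

```bash
cat > shot.py <<'E'
from h import *
import pickle,sys
n=sys.argv[1]
s=env.get_state();im=env.snapshot('wrist')[:,:,::-1]
cv2.imwrite(f'pics/{n}.png',im);pickle.dump(s,open(n+'.pkl','wb'))
print(s['time'],s['ee_pos'],s['tcp_rot'],s['joint_positions'].round(1),s['joint_velocities'].round(2),s['force'],s['torque'])
C=cam('wrist',s);K,D,R,o=C
c=np.array([.545,.125,.17]);p=cv2.projectPoints((R.T@(c-o)).reshape(1,3),np.zeros(3),np.zeros(3),K,D)[0];print(p)
E
python3 shot.py w2
```

```text
2.2333 [0.5448728  0.12262757 0.35128925] [1.79976546e+02 2.22606478e-02 2.38393018e+01] [ 19.1  12.8 -43.6  80.4   8.8  90.3 -89.9] [ 0.58 -0.5   0.27  0.04  0.13 -0.05 -0.12] [ 0.05599493  0.07338399 -0.29851137] [ 0.05522965 -0.0114733  -0.00357647]
[[[275.79984848 184.30840302]]]
```

>>> drive_tool:
  xyz:
    - [-20, -35, 0]
    - [-20, -35, 0]
    - [0, 0, 0]
    - [0, 0, 0]
    - [0, 0, 0]
  rotation:
    - [0, 0, 0]
    - [0, 0, 0]
    - [0, 0, 0]
    - [0, 0, 0]
    - [0, 0, 0]

```text
time: 2.7
ee_pos: [0.5049, 0.0529, 0.3518]
tcp_rot: [179.9, -0.0, 23.8]
force: [-0.2, 0.4, -0.7]
width: 0.0428
grasp_force: 0.0
```

```bash
python3 shot.py w3; python3 - <<'E'
import cv2,numpy as np
a=cv2.imread('pics/w2.png');b=cv2.imread('pics/w3.png')
m=cv2.cvtColor(b,6)
print(a.shape)
cv2.imwrite('pics/w23.png',np.hstack([cv2.resize(x,(400,300)) for x in(a,b)]))
E
```

```text
2.7 [0.50490504 0.05294776 0.3518064 ] [ 1.79940518e+02 -4.17925489e-02  2.37881348e+01] [ 28.1   4.7 -41.4  87.5   3.2  88.9 -79.5] [-1.51  1.21 -0.97 -0.7   0.03  0.03 -0.25] [-0.17954117  0.42217373 -0.67807222] [ 0.02256802 -0.02952622  0.02647037]
[[[226.50589557 118.95712726]]]
(420, 560, 3)
```

View pics/w23.png

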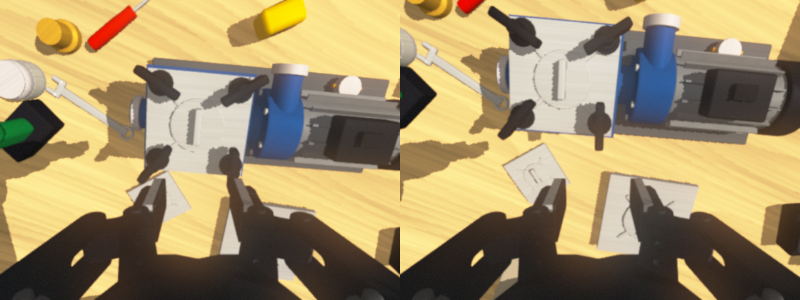

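```bash
python3 - <<'E'
import cv2,numpy as np
def z(n,cs):
    a=cv2.imread(f'pics/{n}.png')
    return np.hstack([cv2.resize(np.clip(a[y-37:y+38,x-50:x+50].astype(float)*1.6,0,255).astype('uint8'),(400,300),interpolation=3) for x,y in cs])
cs3=[(160,39),(294,50),(165,167),(280,175)]
cv2.imwrite('pics/z3.png',np.vstack([z('w3',cs3[:2]),z('w3',cs3[2:])]))
cs2=[(218,116),(342,126),(221,226),(323,226)]
cv2.imwrite('pics/z2.png',np.vstack([z('w2',cs2[:2]),z('w2',cs2[2:])]))
E
```

```text
(no output)
```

View pics/z3.png

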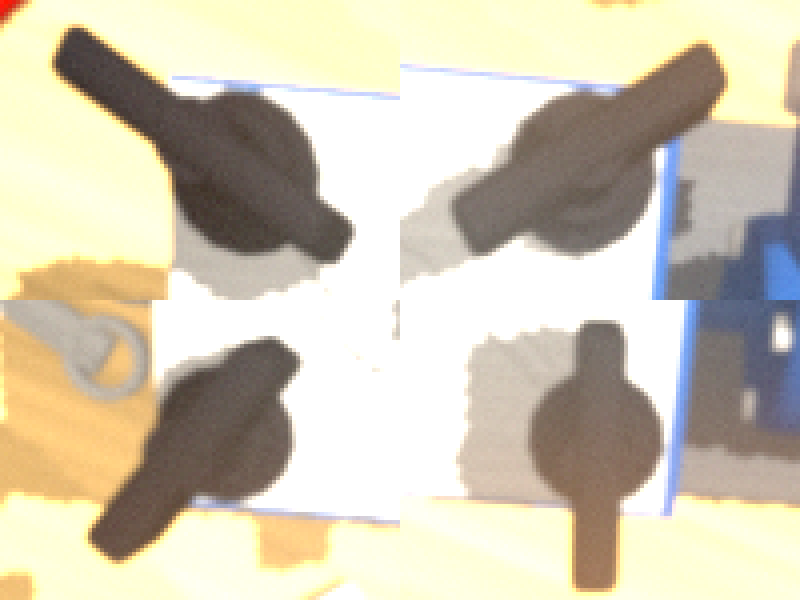

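View pics/z2.png

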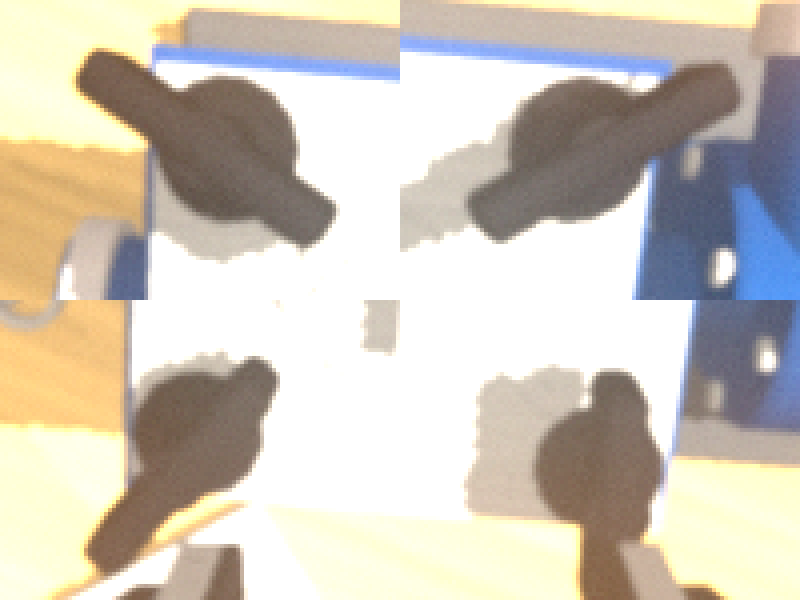

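The zooms show four knobs whose round hubs stand out clearly against the cover. In w3 full pixels the hub centres are c (171,45), b (290,56), d (170,163) and a (279,172). The bars run diagonally on c, b and d, and nearly along the image rows' normal on a.

```bash
python3 - <<'E'
from h import *
import pickle
from scipy.optimize import least_squares
s3,s2=[pickle.load(open(n+'.pkl','rb')) for n in('w3','w2')]
C3,C2=cam('wrist',s3),cam('wrist',s2)
cs3=dict(c=(160,39),b=(294,50),d=(165,167),a=(280,175));cs2=dict(c=(218,116),b=(342,126),d=(221,226),a=(323,226))
f=lambda c,l:((l[0]+.5)/4-.5+c[0]-50,(l[1]+.5)/4-.5+c[1]-37)
h3=dict(c=(245,173),b=(183,171),d=(222,132),a=(196,138));h2=dict(c=(226,148),b=(182,150),d=(198,137),a=(200,170))
e3=dict(c=[((90,28),(350,228)),((55,68),(322,262))],b=[((52,207),(302,44)),((80,253),(325,88))],d=[((238,43),(90,237)),((297,65),(122,260))],a=[((180,25),(175,288)),((222,25),(215,288))])
W={}
for k in 'abcd':
    r=[]
    for C,p in((C3,f(cs3[k],h3[k])),(C2,f(cs2[k],h2[k]))):
        o,d=ray(C,[p]);r.append((o,d[0]))
    P=tri(r);W[k]=onz(C3,[f(cs3[k],h3[k])],.162)[0]
    ang=[]
    for e in e3[k]:
        q=onz(C3,[f(cs3[k],x) for x in e],.19);v=q[1]-q[0];ang.append(np.degrees(np.arctan2(v[1],v[0]))%180)
    print(k,P.round(4),W[k].round(4),onz(C2,[f(cs2[k],h2[k])],.162)[0].round(4),np.round(ang,1))
N=dict(a=(-56,-56),b=(56,-56),c=(56,56),d=(-56,56))
def g(x):
    c,s=np.cos(x[2]),np.sin(x[2])
    return np.array([[x[0]+(c*u-s*v)/1e3,x[1]+(s*u+c*v)/1e3] for u,v in N.values()])
o=least_squares(lambda x:(g(x)-np.array([W[k][:2] for k in N])).ravel(),[.545,.125,.3])
print(o.x,np.degrees(o.x[2]),g(o.x).round(4),(o.fun*1e3).round(1))
E
```

```text
a [0.5171 0.0573 0.1645] [0.5166 0.0571 0.162 ] [0.5164 0.0565 0.162 ] [22.6 22.7]
b [0.6222 0.0928 0.1645] [0.6225 0.093  0.162 ] [0.6223 0.0923 0.162 ] [144.8 145.9]
c [0.586  0.1993 0.1594] [0.586  0.1984 0.162 ] [0.5861 0.199  0.162 ] [77.1 78.4]
d [0.4819 0.1622 0.1669] [0.4805 0.1634 0.162 ] [0.48   0.1623 0.162 ] [162.9 159.2]
[0.55139087 0.12795785 0.32692151] 18.731222864015038 [[0.5163 0.0569]
 [0.6224 0.0929]
 [0.5864 0.199 ]
 [0.4804 0.163 ]] [-0.2 -0.2 -0.1 -0.1  0.5  0.6 -0.1 -0.4]
```

Hub fits agree to under 1 mm. Knobs in mm: a (516.3, 56.9), b (622.4, 92.9), c (586.4, 199.0), d (480.4, 163.0). Bar angles are 22.6°, 145.4°, 77.8° and 161°. The order will be c, a, d, b, so going to c first.

>>> drive_tool:
  xyz:
    - [10.2, 18.3, -17.1]
    - [10.2, 18.3, -17.1]
    - [10.2, 18.3, -17.1]
    - [10.2, 18.3, -17.1]
    - [10.2, 18.3, -17.1]
    - [10.2, 18.3, -17.1]
    - [10.2, 18.3, -17.1]
    - [10.1, 18, -17.1]
    - [0, 0, 0]
    - [0, 0, 0]
  rotation:
    - [0, 0, 0.118]
    - [0, 0, 0.118]
    - [0, 0, 0.118]
    - [0, 0, 0.118]
    - [0, 0, 0.118]
    - [0, 0, 0.118]
    - [0, 0, 0.118]
    - [0, 0, 0.117]
    - [0, 0, 0]
    - [0, 0, 0]
  jaw: -0.2

```text
time: 3.58
ee_pos: [0.5858, 0.2016, 0.2132]
tcp_rot: [-179.8, -0.0, 78.0]
force: [-0.7, -0.6, 0.8]
width: 0.0341
grasp_force: 0.0
```

```bash
cat > st.py <<'E'
from workcell import env
s=env.get_state();print(s['time'],(s['ee_pos']*1e3).round(1),s['tcp_rot'].round(1),'F',s['force'].round(1),'T',s['torque'].round(3),'w',(s['width']*1e3).round(1),s['grasp_force'],'j',s['joint_positions'].round(0))
E
python3 st.py
```

```text
Traceback (most recent call last):
  File "st.py", line 2, in <module>
    s=env.get_state();print(s['time'],(s['ee_pos']*1e3).round(1),s['tcp_rot'].round(1),'F',s['force'].round(1),'T',s['torque'].round(3),'w',(s['width']*1e3).round(1),s['grasp_force'],'j',s['joint_positions'].round(0))
                                                                                                                                            ^^^^^^^^^^^^^^^^^^^^^^
AttributeError: 'float' object has no attribute 'round'
```

```bash
sed -i "s/(s\['width'\]\*1e3).round(1)/round(s['width']*1e3,1)/" st.py; python3 st.py
```

```text
3.5833 [585.8 201.6 213.2] [-179.8   -0.    78. ] F [-0.7 -0.6  0.8] T [-0.05  -0.03  -0.023] w 34.1 0.0 j [ 14.  27. -50.  84.  20.  79. -49.]
```

>>> drive_tool:
  xyz:
    - [0.5, -2.4, -18]
    - [0, 0, -20]
    - [0, 0, 0]
  rotation:
    - [0, 0, 0]
    - [0, 0, 0]
    - [0, 0, 0]

```text
time: 3.83
ee_pos: [0.586, 0.1958, 0.1742]
tcp_rot: [-179.9, 0.1, 77.8]
force: [0.6, -1.1, -0.1]
width: 0.0341
grasp_force: 0.0
```

>>> drive_tool:
  xyz:
    - [0, 0, 0]
    - [0, 0, 0]
    - [0, 0, 0]
    - [0, 0, 0]
  rotation:
    - [0, 0, 0]
    - [0, 0, 0]
    - [0, 0, 0]
    - [0, 0, 0]
  jaw: -1
  grip_force: 80

```text
time: 4.17
ee_pos: [0.5867, 0.1975, 0.1785]
tcp_rot: [180.0, 0.0, 77.9]
force: [-5.1, -1.4, 3.0]
width: 0.0104
grasp_force: 78.9
```

```bash
python3 st.py; python3 shot.py g1
```

```text
4.1667 [586.7 197.5 178.5] [180.    0.   77.9] F [-5.1 -1.4  3. ] T [-0.309  1.124 -0.025] w 10.4 78.87766242027283 j [ 14.  28. -49.  87.  21.  75. -49.]
4.1667 [0.58667421 0.19749334 0.17845418] [1.79976810e+02 1.02913707e-03 7.78868786e+01] [ 13.7  27.8 -48.9  86.7  21.3  75.2 -49.5] [ 0.   -0.06 -0.04  0.01 -0.11 -0.11 -0.05] [-5.1178377  -1.36102997  3.00953487] [-0.30871169  1.12436164 -0.02486118]
[[[233.86803493 385.04276702]]]
```

View pics/g1.png

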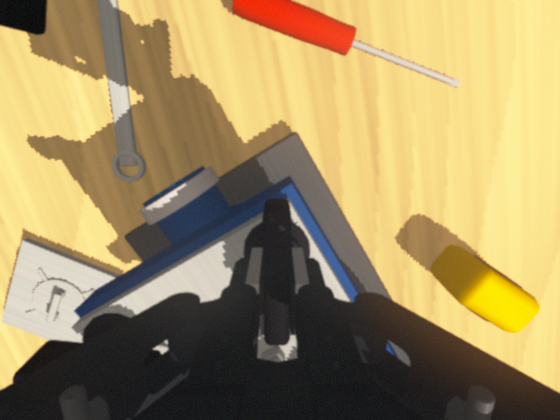

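The grip is on c's bar: wing at (278,270), between the pads and centred. Turning a quarter.

>>> drive_tool:
  xyz:
    - [0, 0, -0.15]
    - [0, 0, -0.15]
    - [0, 0, -0.15]
    - [0, 0, -0.15]
    - [0, 0, -0.15]
    - [0, 0, -0.15]
    - [0, 0, -0.15]
    - [0, 0, -0.15]
    - [0, 0, -0.15]
    - [0, 0, -0.15]
  rotation:
    - [0, 0, -0.12]
    - [0, 0, -0.12]
    - [0, 0, -0.12]
    - [0, 0, -0.12]
    - [0, 0, -0.12]
    - [0, 0, -0.12]
    - [0, 0, -0.12]
    - [0, 0, -0.12]
    - [0, 0, -0.12]
    - [0, 0, -0.12]

```text
time: 5.05
ee_pos: [0.5864, 0.1976, 0.1769]
tcp_rot: [180.0, -0.0, 8.8]
force: [-5.6, -1.4, 2.4]
width: 0.0102
grasp_force: 78.8
```

>>> drive_tool:
  xyz:
    - [0, 0, -0.15]
    - [0, 0, -0.15]
    - [0, 0, -0.15]
    - [0, 0, 0]
    - [0, 0, 0]
  rotation:
    - [0, 0, -0.12]
    - [0, 0, -0.12]
    - [0, 0, -0.12]
    - [0, 0, 0]
    - [0, 0, 0]

```text
time: 5.47
ee_pos: [0.5864, 0.1977, 0.1765]
tcp_rot: [180.0, -0.0, -11.5]
force: [-5.7, -2.0, 1.5]
width: 0.0102
grasp_force: 78.9
```

```bash
python3 st.py
```

```text
5.4667 [586.4 197.7 176.5] [180.   -0.  -11.5] F [-5.7 -2.   1.5] T [-0.33   1.237 -0.145] w 10.2 78.85658383369446 j [   3.   24.  -33.   87.   13.   73. -134.]
```

>>> drive_tool:
  xyz:
    - [0, 0, 0]
    - [0, 0, 0]
    - [0, 0, 15]
    - [0, 0, 24]
    - [-2, -4, 0]
    - [-2, -4, 0]
    - [-2, -4, 0]
    - [-2, -4, 0]
    - [-2, -4, 0]
    - [-2, -4, 0]
  rotation:
    - [0, 0, 0]
    - [0, 0, 0]
    - [0, 0, 0]
    - [0, 0, 0.12]
    - [0, 0, 0.12]
    - [0, 0, 0.12]
    - [0, 0, 0.12]
    - [0, 0, 0.12]
    - [0, 0, 0.12]
    - [0, 0, 0.12]
  jaw: -0.2

```text
time: 6.3
ee_pos: [0.5755, 0.1732, 0.2147]
tcp_rot: [180.0, -0.1, 37.0]
force: [0.7, -0.6, 0.2]
width: 0.0342
grasp_force: 0.0
```

>>> drive_tool:
  xyz:
    - [-3, -6, 0]
    - [-3, -6, 0]
    - [-3, -6, 0]
    - [-3, -6, 0]
    - [-3, -6, 0]
    - [-3, -6, 0]
    - [-3, -6, 0]
    - [-3, -6, 0]
    - [-3, -6, 0]
    - [-3, -6, 0]
  rotation:
    - [0, 0, 0.12]
    - [0, 0, 0.12]
    - [0, 0, 0.12]
    - [0, 0, 0.12]
    - [0, 0, 0.12]
    - [0, 0, 0.12]
    - [0, 0, 0.12]
    - [0, 0, 0.12]
    - [0, 0, 0.12]
    - [0, 0, 0.12]

```text
time: 7.13
ee_pos: [0.5455, 0.113, 0.2146]
tcp_rot: [179.9, 0.0, 105.7]
force: [0.8, -0.7, 0.0]
width: 0.0342
grasp_force: 0.0
```

>>> drive_tool:
  xyz:
    - [-3, -6, 0]
    - [-3, -6, 0]
    - [-3, -6, 0]
    - [-3, -6, 0]
    - [-3, -6, 0]
    - [-3, -6, 0]
    - [-3, -6, 0]
    - [-3, -6, 0]
    - [-2.5, -4, 0]
    - [0, 0, 0]
  rotation:
    - [0, 0, 0.12]
    - [0, 0, 0.12]
    - [0, 0, 0.12]
    - [0, 0, 0.12]
    - [0, 0, 0.12]
    - [0, 0, 0.12]
    - [0, 0, 0.12]
    - [0, 0, 0.12]
    - [0, 0, 0.12]
    - [0, 0, 0.12]

```text
time: 7.97
ee_pos: [0.5189, 0.0601, 0.2145]
tcp_rot: [-180.0, 0.1, 174.4]
force: [-0.5, 0.0, 0.3]
width: 0.0341
grasp_force: 0.0
```

```bash
python3 st.py
```

```text
7.9667 [518.9  60.1 214.5] [-1.800e+02  1.000e-01  1.744e+02] F [-0.5  0.   0.3] T [-0.03   0.016  0.036] w 34.1 0.0 j [ 45.  17. -65.  98.  16.  75.  61.]
```

>>> drive_tool:
  xyz:
    - [-1.2, -1.7, 0]
    - [-1.2, -1.7, 0]
    - [0, 0, 0]
    - [0, 0, -18]
    - [0, 0, -21.5]
    - [0, 0, 0]
    - [0, 0, 0]
  rotation:
    - [0, 0, 0.12]
    - [0, 0, 0.12]
    - [0, 0, 0.12]
    - [0, 0, 0.12]
    - [0, 0, 0.015]
    - [0, 0, 0]
    - [0, 0, 0]

```text
time: 8.55
ee_pos: [0.5161, 0.0578, 0.1745]
tcp_rot: [180.0, -0.0, -157.5]
force: [-0.7, 0.2, 0.4]
width: 0.034
grasp_force: 0.0
```

>>> drive_tool:
  xyz:
    - [0, 0, 0]
    - [0, 0, 0]
    - [0, 0, 0]
    - [0, 0, 0]
  rotation:
    - [0, 0, 0]
    - [0, 0, 0]
    - [0, 0, 0]
    - [0, 0, 0]
  jaw: -1

```text
time: 8.88
ee_pos: [0.5178, 0.0561, 0.1759]
tcp_rot: [-179.8, 0.1, -157.6]
force: [1.7, -6.3, 4.1]
width: 0.0102
grasp_force: 78.3
```

```bash
python3 st.py
```

```text
8.8833 [517.8  56.1 175.9] [-1.798e+02  1.000e-01 -1.576e+02] F [ 1.7 -6.3  4.1] T [-1.248 -0.241 -0.015] w 10.2 78.26810002326965 j [ 47.  21. -69. 101.  21.  72.  85.]
```

>>> drive_tool:
  xyz:
    - [0.6, -0.7, -0.15]
    - [0, 0, -0.15]
    - [0, 0, -0.15]
    - [0, 0, -0.15]
    - [0, 0, -0.15]
    - [0, 0, -0.15]
    - [0, 0, -0.15]
    - [0, 0, -0.15]
    - [0, 0, -0.15]
    - [0, 0, -0.15]
  rotation:
    - [0, 0, -0.12]
    - [0, 0, -0.12]
    - [0, 0, -0.12]
    - [0, 0, -0.12]
    - [0, 0, -0.12]
    - [0, 0, -0.12]
    - [0, 0, -0.12]
    - [0, 0, -0.12]
    - [0, 0, -0.12]
    - [0, 0, -0.12]

```text
time: 9.72
ee_pos: [0.5176, 0.0548, 0.1744]
tcp_rot: [-179.9, 0.2, 133.3]
force: [-2.5, -9.1, 7.5]
width: 0.0103
grasp_force: 78.7
```

>>> drive_tool:
  xyz:
    - [0, 0, -0.15]
    - [0, 0, -0.15]
    - [0, 0, -0.15]
    - [0, 0, 0]
    - [0, 0, 0]
  rotation:
    - [0, 0, -0.12]
    - [0, 0, -0.12]
    - [0, 0, -0.12]
    - [0, 0, 0]
    - [0, 0, 0]

```text
time: 10.13
ee_pos: [0.5173, 0.0546, 0.1739]
tcp_rot: [-180.0, 0.2, 112.9]
force: [-4.8, -10.1, 9.4]
width: 0.0102
grasp_force: 78.8
```

```bash
python3 st.py
```

```text
10.1333 [517.3  54.6 173.9] [-180.     0.2  112.9] F [ -4.8 -10.1   9.4] T [-2.019  1.089 -0.105] w 10.2 78.82943987846375 j [ 35.  15. -53. 102.  13.  70.   2.]
```

>>> drive_tool:
  xyz:
    - [0, 0, 0]
    - [0, 0, 0]
    - [0, 0, 15]
    - [0, 0, 25]
    - [-6, 17, 0]
    - [-6, 18, 0]
    - [-6, 18, 0]
    - [-6, 18, 0]
    - [-6, 18, 0]
    - [-6, 17.5, 0]
  rotation:
    - [0, 0, 0]
    - [0, 0, 0]
    - [0, 0, 0]
    - [0, 0, 0.119]
    - [0, 0, 0.12]
    - [0, 0, 0.12]
    - [0, 0, 0.12]
    - [0, 0, 0.12]
    - [0, 0, 0.12]
    - [0, 0, 0.12]
  jaw: -0.2

```text
time: 10.97
ee_pos: [0.4805, 0.1652, 0.213]
tcp_rot: [179.9, 0.1, 161.6]
force: [0.8, 0.9, -0.6]
width: 0.0341
grasp_force: 0.0
```

>>> drive_tool:
  xyz:
    - [0, 0, 0]
    - [0, 0, 0]
  rotation:
    - [0, 0, 0]
    - [0, 0, 0]

```text
time: 11.13
ee_pos: [0.4806, 0.1649, 0.2128]
tcp_rot: [179.9, 0.0, 161.3]
force: [0.0, -0.8, -0.3]
width: 0.0339
grasp_force: 0.0
```

```bash
python3 st.py
```

```text
11.1333 [480.6 164.9 212.8] [179.9   0.  161.3] F [ 0.  -0.8 -0.3] T [ 0.007 -0.01  -0.025] w 33.9 0.0 j [ 33.  14. -64. 100.  13.  74.  38.]
```

>>> drive_tool:
  xyz:
    - [0, -1.9, -18]
    - [0, 0, -20]
    - [0, 0, 0]
    - [0, 0, 0]
  rotation:
    - [0, 0, 0]
    - [0, 0, 0]
    - [0, 0, 0]
    - [0, 0, 0]

```text
time: 11.47
ee_pos: [0.4807, 0.161, 0.1741]
tcp_rot: [-180.0, -0.1, 161.1]
force: [0.4, 0.9, 0.5]
width: 0.0335
grasp_force: 0.0
```

>>> drive_tool:
  xyz:
    - [0, 0, 0]
    - [0, 0, 0]
    - [0, 0, 0]
    - [0, 0, 0]
  rotation:
    - [0, 0, 0]
    - [0, 0, 0]
    - [0, 0, 0]
    - [0, 0, 0]
  jaw: -1

```text
time: 11.8
ee_pos: [0.4813, 0.1614, 0.1756]
tcp_rot: [-180.0, 0.1, 161.2]
force: [-3.1, -3.0, 6.1]
width: 0.0102
grasp_force: 78.2
```

```bash
python3 st.py
```

```text
11.8 [481.3 161.4 175.6] [-1.800e+02  1.000e-01  1.612e+02] F [-3.1 -3.   6.1] T [-0.612  0.667 -0.019] w 10.2 78.18040609359741 j [ 32.  16. -63. 103.  15.  70.  36.]
```

>>> drive_tool:
  xyz:
    - [0, 0, -0.15]
    - [0, 0, -0.15]
    - [0, 0, -0.15]
    - [0, 0, -0.15]
    - [0, 0, -0.15]
    - [0, 0, -0.15]
    - [0, 0, -0.15]
    - [0, 0, -0.15]
    - [0, 0, -0.15]
    - [0, 0, -0.15]
  rotation:
    - [0, 0, -0.12]
    - [0, 0, -0.12]
    - [0, 0, -0.12]
    - [0, 0, -0.12]
    - [0, 0, -0.12]
    - [0, 0, -0.12]
    - [0, 0, -0.12]
    - [0, 0, -0.12]
    - [0, 0, -0.12]
    - [0, 0, -0.12]

```text
time: 12.63
ee_pos: [0.4807, 0.1609, 0.174]
tcp_rot: [180.0, 0.1, 92.1]
force: [-5.6, -5.2, 9.5]
width: 0.0104
grasp_force: 78.7
```

>>> drive_tool:
  xyz:
    - [0, 0, -0.15]
    - [0, 0, -0.15]
    - [0, 0, -0.15]
    - [0, 0, 0]
    - [0, 0, 0]
  rotation:
    - [0, 0, -0.12]
    - [0, 0, -0.12]
    - [0, 0, -0.12]
    - [0, 0, 0]
    - [0, 0, 0]

```text
time: 13.05
ee_pos: [0.4805, 0.1609, 0.1736]
tcp_rot: [180.0, 0.1, 71.7]
force: [-6.3, -6.0, 10.0]
width: 0.0108
grasp_force: 78.8
```

```bash
python3 st.py
```

```text
13.05 [480.5 160.9 173.6] [1.80e+02 1.00e-01 7.17e+01] F [-6.3 -6.  10. ] T [-1.174  1.644 -0.087] w 10.8 78.81682991981506 j [ 21.  12. -50. 104.  10.  69. -49.]
```

>>> drive_tool:
  xyz:
    - [0, 0, 0]
    - [0, 0, 0]
    - [0, 0, 15]
    - [0, 0, 25]
    - [14.2, -6.8, 0]
    - [14.2, -6.8, 0]
    - [14.2, -6.8, 0]
    - [14.2, -6.8, 0]
    - [14.2, -6.8, 0]
    - [14.2, -6.8, 0]
  rotation:
    - [0, 0, 0]
    - [0, 0, 0]
    - [0, 0, 0]
    - [0, 0, 0.117]
    - [0, 0, 0.117]
    - [0, 0, 0.117]
    - [0, 0, 0.117]
    - [0, 0, 0.117]
    - [0, 0, 0.117]
    - [0, 0, 0.117]
  jaw: -0.2

```text
time: 13.88
ee_pos: [0.567, 0.1206, 0.2127]
tcp_rot: [179.9, 0.0, 119.1]
force: [0.8, 0.4, 1.0]
width: 0.0341
grasp_force: 0.0
```

>>> drive_tool:
  xyz:
    - [14.2, -6.8, 0]
    - [14.2, -6.8, 0]
    - [14.2, -6.8, 0]
    - [14.2, -6.8, 0]
    - [0, 0, 0]
    - [0, 0, 0]
    - [0, 0, -18]
    - [0, 0, -20]
    - [0, 0, 0]
    - [0, 0, 0]
  rotation:
    - [0, 0, 0.117]
    - [0, 0, 0.117]
    - [0, 0, 0.117]
    - [0, 0, 0.117]
    - [0, 0, 0]
    - [0, 0, 0]
    - [0, 0, 0]
    - [0, 0, 0]
    - [0, 0, 0]
    - [0, 0, 0]

```text
time: 14.72
ee_pos: [0.6219, 0.0941, 0.1742]
tcp_rot: [-180.0, -0.1, 145.5]
force: [-0.1, 0.3, 0.4]
width: 0.034
grasp_force: 0.0
```

>>> drive_tool:
  xyz:
    - [0, 0, 0]
    - [0, 0, 0]
    - [0, 0, 0]
    - [0, 0, 0]
  rotation:
    - [0, 0, 0]
    - [0, 0, 0]
    - [0, 0, 0]
    - [0, 0, 0]
  jaw: -1

```text
time: 15.05
ee_pos: [0.622, 0.0924, 0.176]
tcp_rot: [-179.8, 0.0, 145.5]
force: [-11.1, -6.2, 10.0]
width: 0.0102
grasp_force: 79.5
```

```bash
python3 st.py
```

```text
15.05 [622.   92.4 176. ] [-179.8    0.   145.5] F [-11.1  -6.2  10. ] T [-1.38   2.278 -0.128] w 10.2 79.47115302085876 j [ 26.  31. -54.  85.  25.  77.  26.]
```

>>> drive_tool:
  xyz:
    - [-0.8, -0.8, -0.15]
    - [0, 0, -0.15]
    - [0, 0, -0.15]
    - [0, 0, -0.15]
    - [0, 0, -0.15]
    - [0, 0, -0.15]
    - [0, 0, -0.15]
    - [0, 0, -0.15]
    - [0, 0, -0.15]
    - [0, 0, -0.15]
  rotation:
    - [0, 0, -0.12]
    - [0, 0, -0.12]
    - [0, 0, -0.12]
    - [0, 0, -0.12]
    - [0, 0, -0.12]
    - [0, 0, -0.12]
    - [0, 0, -0.12]
    - [0, 0, -0.12]
    - [0, 0, -0.12]
    - [0, 0, -0.12]

```text
time: 15.88
ee_pos: [0.623, 0.0927, 0.1746]
tcp_rot: [179.8, -0.0, 76.4]
force: [2.0, -1.1, 0.6]
width: 0.0106
grasp_force: 78.3
```

>>> drive_tool:
  xyz:
    - [0, 0, -0.15]
    - [0, 0, -0.15]
    - [0, 0, -0.15]
    - [0, 0, 0]
    - [0, 0, 0]
  rotation:
    - [0, 0, -0.12]
    - [0, 0, -0.12]
    - [0, 0, -0.12]
    - [0, 0, 0]
    - [0, 0, 0]

```text
time: 16.3
ee_pos: [0.6234, 0.0926, 0.1741]
tcp_rot: [179.8, -0.1, 56.2]
force: [4.5, -2.7, 1.0]
width: 0.0099
grasp_force: 78.6
```

```bash
python3 st.py
```

```text
16.3 [623.4  92.6 174.1] [ 1.798e+02 -1.000e-01  5.620e+01] F [ 4.5 -2.7  1. ] T [-0.442 -0.756 -0.05 ] w 9.9 78.56200933456421 j [ 16.  26. -37.  86.  16.  73. -57.]
```

>>> drive_tool:
  xyz:
    - [0, 0, 0]
    - [0, 0, 0]
    - [0, 0, 15]
    - [0, 0, 25]
    - [-3, 9, 0]
    - [-3, 9, 0]
    - [-3, 9, 0]
    - [-3, 9, 0]
    - [-3, 9, 0]
    - [-3, 9, 0]
  rotation:
    - [0, 0, 0]
    - [0, 0, 0]
    - [0, 0, 0]
    - [0, 0, 0.1155]
    - [0, 0, 0.1155]
    - [0, 0, 0.1155]
    - [0, 0, 0.1155]
    - [0, 0, 0.1155]
    - [0, 0, 0.1155]
    - [0, 0, 0.1155]
  jaw: -0.2

```text
time: 17.13
ee_pos: [0.6035, 0.1478, 0.2127]
tcp_rot: [180.0, -0.0, 102.9]
force: [-0.0, -0.6, 0.2]
width: 0.0341
grasp_force: 0.0
```

>>> drive_tool:
  xyz:
    - [-3, 9, 0]
    - [-3, 9, 0]
    - [-3, 9, 0]
    - [-3, 9, 0]
    - [-3, 9, 0]
    - [-2.4, 6.7, 0]
    - [0, 0, 0]
    - [0, 0, 0]
    - [0, 0, 0]
    - [0, 0, 0]
  rotation:
    - [0, 0, 0.1155]
    - [0, 0, 0.1155]
    - [0, 0, 0.1155]
    - [0, 0, 0.1155]
    - [0, 0, 0.1155]
    - [0, 0, 0.1155]
    - [0, 0, 0.1155]
    - [0, 0, 0.1155]
    - [0, 0, 0.1155]
    - [0, 0, 0.1155]

```text
time: 17.97
ee_pos: [0.5862, 0.199, 0.2127]
tcp_rot: [180.0, -0.0, 169.1]
force: [-0.7, 0.5, 0.8]
width: 0.0343
grasp_force: 0.0
```

```bash
python3 st.py
```

```text
17.9667 [586.2 199.  212.7] [180.   -0.  169.1] F [-0.7  0.5  0.8] T [-0.058  0.032  0.051] w 34.3 0.0 j [ 20.  31. -60.  84.  26.  81.  38.]
```

>>> drive_tool:
  xyz:
    - [0, 0, -19]
    - [0, 0, -21]
    - [0, 0, 0]
    - [0, 0, 0]
  rotation:
    - [0, 0, -0.01]
    - [0, 0, 0]
    - [0, 0, 0]
    - [0, 0, 0]

```text
time: 18.3
ee_pos: [0.586, 0.1985, 0.1721]
tcp_rot: [-180.0, -0.1, 168.2]
force: [0.3, 0.3, 0.2]
width: 0.0345
grasp_force: 0.0
```

>>> drive_tool:
  xyz:
    - [0, 0, 0]
    - [0, 0, 0]
    - [0, 0, 0]
    - [0, 0, 0]
  rotation:
    - [0, 0, 0]
    - [0, 0, 0]
    - [0, 0, 0]
    - [0, 0, 0]
  jaw: -1

```text
time: 18.63
ee_pos: [0.5867, 0.1977, 0.174]
tcp_rot: [-179.9, 0.1, 168.1]
force: [-4.8, -6.1, 7.6]
width: 0.0101
grasp_force: 79.0
```

```bash
python3 st.py
```

```text
18.6333 [586.7 197.7 174. ] [-1.799e+02  1.000e-01  1.681e+02] F [-4.8 -6.1  7.6] T [-1.178  1.111 -0.024] w 10.1 79.04027223587036 j [ 20.  32. -59.  87.  28.  77.  37.]
```

>>> drive_tool:
  xyz:
    - [0, 0, -0.15]
    - [0, 0, -0.15]
    - [0, 0, -0.15]
    - [0, 0, -0.15]
    - [0, 0, -0.15]
    - [0, 0, -0.15]
    - [0, 0, -0.15]
    - [0, 0, 0]
    - [0, 0, 0]
  rotation:
    - [0, 0, -0.115]
    - [0, 0, -0.115]
    - [0, 0, -0.115]
    - [0, 0, -0.115]
    - [0, 0, -0.115]
    - [0, 0, -0.115]
    - [0, 0, -0.115]
    - [0, 0, 0]
    - [0, 0, 0]

```text
time: 19.38
ee_pos: [0.5867, 0.1977, 0.173]
tcp_rot: [-180.0, 0.1, 121.9]
force: [-5.0, -5.4, 6.8]
width: 0.0106
grasp_force: 79.0
```

```bash
python3 st.py
```

```text
19.3833 [586.7 197.7 173. ] [-1.800e+02  1.000e-01  1.219e+02] F [-5.  -5.4  6.8] T [-1.105  1.043 -0.154] w 10.6 78.97294521331787 j [ 14.  29. -50.  87.  22.  75.  -6.]
```

>>> drive_tool:
  xyz:
    - [0, 0, 0]
    - [0, 0, 0]
    - [0, 0, 15]
    - [0, 0, 25]
    - [-14, -28, 0]
    - [-14, -28, 0]
    - [-14, -28, 0]
    - [-14, -28, 0]
    - [-13.8, -29.2, 0]
    - [0, 0, 0]
  rotation:
    - [0, 0, 0]
    - [0, 0, 0]
    - [0, 0, 0]
    - [0, 0, 0]
    - [0, 0, -0.08]
    - [0, 0, -0.08]
    - [0, 0, 0]
    - [0, 0, 0]
    - [0, 0, 0]
    - [0, 0, 0]
  jaw: -0.2

```text
time: 20.22
ee_pos: [0.5157, 0.0514, 0.2114]
tcp_rot: [-179.9, 0.2, 112.5]
force: [0.6, -1.2, 0.3]
width: 0.0345
grasp_force: 0.0
```

>>> drive_tool:
  xyz:
    - [0, 0, 0]
    - [0, 0, -19]
    - [0, 0, -20]
    - [0, 0, 0]
    - [0, 0, 0]
  rotation:
    - [0, 0, 0]
    - [0, 0, 0]
    - [0, 0, 0]
    - [0, 0, 0]
    - [0, 0, 0]

```text
time: 20.63
ee_pos: [0.5165, 0.0587, 0.1722]
tcp_rot: [-180.0, -0.1, 113.0]
force: [0.4, -0.2, 1.3]
width: 0.0343
grasp_force: 0.0
```

>>> drive_tool:
  xyz:
    - [0, 0, 0]
    - [0, 0, 0]
    - [0, 0, 0]
    - [0, 0, 0]
  rotation:
    - [0, 0, 0]
    - [0, 0, 0]
    - [0, 0, 0]
    - [0, 0, 0]
  jaw: -1

```text
time: 20.97
ee_pos: [0.5159, 0.0577, 0.1736]
tcp_rot: [-179.9, 0.0, 112.9]
force: [-11.7, -2.0, 11.9]
width: 0.0102
grasp_force: 79.2
```

```bash
python3 st.py
```

```text
20.9667 [515.9  57.7 173.6] [-179.9    0.   112.9] F [-11.7  -2.   11.9] T [-0.348  2.347 -0.12 ] w 10.2 79.16191220283508 j [ 33.  14. -50. 102.  12.  70.   3.]
```

>>> drive_tool:
  xyz:
    - [0, 0, -0.15]
    - [0, 0, -0.15]
    - [0, 0, -0.15]
    - [0, 0, -0.15]
    - [0, 0, -0.15]
    - [0, 0, -0.15]
    - [0, 0, -0.15]
    - [0, 0, 0]
    - [0, 0, 0]
  rotation:
    - [0, 0, -0.115]
    - [0, 0, -0.115]
    - [0, 0, -0.115]
    - [0, 0, -0.115]
    - [0, 0, -0.115]
    - [0, 0, -0.115]
    - [0, 0, -0.115]
    - [0, 0, 0]
    - [0, 0, 0]

```text
time: 21.72
ee_pos: [0.5177, 0.0577, 0.1727]
tcp_rot: [179.9, -0.1, 66.9]
force: [-0.1, -0.6, 6.2]
width: 0.0101
grasp_force: 78.8
```

```bash
python3 st.py
```

```text
21.7167 [517.7  57.7 172.7] [ 1.799e+02 -1.000e-01  6.690e+01] F [-0.1 -0.6  6.2] T [-0.134  0.185 -0.116] w 10.1 78.7577497959137 j [ 28.  13. -44. 102.  10.  69. -42.]
```

>>> drive_tool:
  xyz:
    - [0, 0, 0]
    - [0, 0, 0]
    - [0, 0, 15]
    - [0, 0, 25]
    - [-9, 26, 0]
    - [-9, 26, 0]
    - [-9, 26, 0]
    - [-9, 26.5, 0]
    - [0, 0, 0]
    - [0, 0, 0]
  rotation:
    - [0, 0, 0]
    - [0, 0, 0]
    - [0, 0, 0]
    - [0, 0, 0]
    - [0, 0, 0.042]
    - [0, 0, 0.042]
    - [0, 0, 0]
    - [0, 0, 0]
    - [0, 0, 0]
    - [0, 0, 0]
  jaw: -0.2

```text
time: 22.55
ee_pos: [0.4801, 0.1635, 0.2113]
tcp_rot: [180.0, -0.0, 71.8]
force: [0.2, -0.5, -0.5]
width: 0.0342
grasp_force: 0.0
```

>>> drive_tool:
  xyz:
    - [0, 0, -19]
    - [0, 0, -20]
    - [0, 0, 0]
    - [0, 0, 0]
  rotation:
    - [0, 0, 0]
    - [0, 0, 0]
    - [0, 0, 0]
    - [0, 0, 0]

```text
time: 22.88
ee_pos: [0.4805, 0.1609, 0.1717]
tcp_rot: [-179.9, 0.1, 71.5]
force: [0.3, 0.6, 1.2]
width: 0.0342
grasp_force: 0.0
```

>>> drive_tool:
  xyz:
    - [0, 0, 0]
    - [0, 0, 0]
    - [0, 0, 0]
    - [0, 0, 0]
  rotation:
    - [0, 0, 0]
    - [0, 0, 0]
    - [0, 0, 0]
    - [0, 0, 0]
  jaw: -1

```text
time: 23.22
ee_pos: [0.4809, 0.162, 0.1735]
tcp_rot: [180.0, 0.0, 71.5]
force: [-5.0, -0.7, 6.1]
width: 0.0103
grasp_force: 78.4
```

```bash
python3 st.py
```

```text
23.2167 [480.9 162.  173.5] [180.    0.   71.5] F [-5.  -0.7  6.1] T [-0.227  0.938 -0.017] w 10.3 78.43865633010864 j [ 21.  12. -49. 104.  10.  69. -50.]
```

>>> drive_tool:
  xyz:
    - [0, 0, -0.15]
    - [0, 0, -0.15]
    - [0, 0, -0.15]
    - [0, 0, -0.15]
    - [0, 0, -0.15]
    - [0, 0, -0.15]
    - [0, 0, -0.15]
    - [0, 0, 0]
    - [0, 0, 0]
  rotation:
    - [0, 0, -0.115]
    - [0, 0, -0.115]
    - [0, 0, -0.115]
    - [0, 0, -0.115]
    - [0, 0, -0.115]
    - [0, 0, -0.115]
    - [0, 0, -0.115]
    - [0, 0, 0]
    - [0, 0, 0]

```text
time: 23.97
ee_pos: [0.4811, 0.1617, 0.1725]
tcp_rot: [179.9, -0.1, 25.3]
force: [-4.0, -2.3, 5.5]
width: 0.0105
grasp_force: 78.5
```

```bash
python3 st.py
```

```text
23.9667 [481.1 161.7 172.5] [ 1.799e+02 -1.000e-01  2.530e+01] F [-4.  -2.3  5.5] T [-0.359  0.732 -0.13 ] w 10.5 78.53457927703857 j [ 16.  11. -44. 104.   8.  68. -95.]
```

>>> drive_tool:
  xyz:
    - [0, 0, 0]
    - [0, 0, 0]
    - [0, 0, 15]
    - [0, 0, 25]
    - [28.3, -13.7, 0]
    - [28.3, -13.7, 0]
    - [28.3, -13.7, 0]
    - [28.3, -13.7, 0]
    - [28.3, -13.7, 0]
    - [0, 0, 0]
  rotation:
    - [0, 0, 0]
    - [0, 0, 0]
    - [0, 0, 0]
    - [0, 0, 0]
    - [0, 0, 0.108]
    - [0, 0, 0.108]
    - [0, 0, 0.108]
    - [0, 0, 0.108]
    - [0, 0, 0.108]
    - [0, 0, 0]
  jaw: -0.2

```text
time: 24.8
ee_pos: [0.6264, 0.0882, 0.2097]
tcp_rot: [180.0, 0.0, 56.4]
force: [0.4, -1.4, -1.0]
width: 0.0342
grasp_force: 0.0
```

>>> drive_tool:
  xyz:
    - [0, 0, 0]
    - [0, 0, -19]
    - [0, 0, -20]
    - [0, 0, 0]
    - [0, 0, 0]
  rotation:
    - [0, 0, 0]
    - [0, 0, 0]
    - [0, 0, 0]
    - [0, 0, 0]
    - [0, 0, 0]

```text
time: 25.22
ee_pos: [0.6213, 0.0939, 0.1721]
tcp_rot: [-180.0, 0.0, 56.4]
force: [0.2, 0.1, -0.2]
width: 0.0339
grasp_force: 0.0
```

>>> drive_tool:
  xyz:
    - [0, 0, 0]
    - [0, 0, 0]
    - [0, 0, 0]
    - [0, 0, 0]
  rotation:
    - [0, 0, 0]
    - [0, 0, 0]
    - [0, 0, 0]
    - [0, 0, 0]
  jaw: -1

```text
time: 25.55
ee_pos: [0.6237, 0.0932, 0.1741]
tcp_rot: [179.8, -0.1, 56.3]
force: [4.4, -1.6, 6.9]
width: 0.0105
grasp_force: 79.2
```

```bash
python3 st.py
```

```text
25.55 [623.7  93.2 174.1] [ 1.798e+02 -1.000e-01  5.630e+01] F [ 4.4 -1.6  6.9] T [-0.255 -0.708  0.031] w 10.5 79.21422600746155 j [ 19.  27. -42.  86.  19.  74. -59.]
```

>>> drive_tool:
  xyz:
    - [0, 0, -0.15]
    - [0, 0, -0.15]
    - [0, 0, -0.15]
    - [0, 0, -0.15]
    - [0, 0, -0.15]
    - [0, 0, -0.15]
    - [0, 0, -0.15]
    - [0, 0, 0]
    - [0, 0, 0]
  rotation:
    - [0, 0, -0.115]
    - [0, 0, -0.115]
    - [0, 0, -0.115]
    - [0, 0, -0.115]
    - [0, 0, -0.115]
    - [0, 0, -0.115]
    - [0, 0, -0.115]
    - [0, 0, 0]
    - [0, 0, 0]

```text
time: 26.3
ee_pos: [0.6245, 0.0921, 0.1731]
tcp_rot: [179.9, -0.3, 10.1]
force: [7.2, -4.3, 4.2]
width: 0.0104
grasp_force: 79.2
```

```bash
python3 st.py
```

```text
26.3 [624.5  92.1 173.1] [179.9  -0.3  10.1] F [ 7.2 -4.3  4.2] T [-0.771 -1.531 -0.015] w 10.4 79.16081070899963 j [  13.   25.  -34.   86.   15.   73. -102.]
```

>>> drive_tool:
  xyz:
    - [0, 0, -0.1]
    - [0, 0, -0.1]
    - [0, 0, 0]
    - [0, 0, 0]
  rotation:
    - [0, 0, -0.1]
    - [0, 0, -0.1]
    - [0, 0, 0]
    - [0, 0, 0]

```text
time: 26.63
ee_pos: [0.6246, 0.0917, 0.1729]
tcp_rot: [179.9, -0.3, -1.4]
force: [8.2, -5.2, 4.3]
width: 0.0102
grasp_force: 79.1
```

```bash
python3 st.py
```

```text
26.6333 [624.6  91.7 172.9] [179.9  -0.3  -1.4] F [ 8.2 -5.2  4.3] T [-0.934 -1.619 -0.059] w 10.2 79.14917349815369 j [  12.   25.  -32.   86.   14.   73. -113.]
```

>>> drive_tool:
  xyz:
    - [0, 0, -0.1]
    - [0, 0, 0]
    - [0, 0, 0]
  rotation:
    - [0, 0, -0.1]
    - [0, 0, 0]
    - [0, 0, 0]

```text
time: 26.88
ee_pos: [0.6245, 0.0916, 0.1727]
tcp_rot: [180.0, -0.3, -7.2]
force: [7.8, -5.5, 3.8]
width: 0.0102
grasp_force: 79.2
```

```bash
python3 st.py
```

```text
26.8833 [624.5  91.6 172.7] [180.   -0.3  -7.2] F [ 7.8 -5.5  3.8] T [-1.003 -1.538 -0.128] w 10.2 79.17468667030334 j [  11.   25.  -31.   86.   13.   73. -119.]
```

>>> drive_tool:
  xyz:
    - [0, 0, 0]
    - [0, 0, 0]
    - [0, 0, 15]
    - [0, 0, 25.4]
    - [-28.3, 13.7, 0]
    - [-28.3, 13.7, 0]
    - [-28.3, 13.7, 0]
    - [-28.3, 13.7, 0]
    - [-28.1, 13.9, 0]
    - [0, 0, 0]
  rotation:
    - [0, 0, 0]
    - [0, 0, 0]
    - [0, 0, 0]
    - [0, 0, 0]
    - [0, 0, 0.113]
    - [0, 0, 0.113]
    - [0, 0, 0.113]
    - [0, 0, 0.113]
    - [0, 0, 0.113]
    - [0, 0, 0]
  jaw: -0.2

```text
time: 27.72
ee_pos: [0.4758, 0.1663, 0.2114]
tcp_rot: [-180.0, 0.1, 26.2]
force: [0.4, 1.1, 0.2]
width: 0.0342
grasp_force: 0.0
```

>>> drive_tool:
  xyz:
    - [0, 0, 0]
    - [0, 0, -19]
    - [0, 0, -21]
    - [0, 0, 0]
    - [0, 0, 0]
  rotation:
    - [0, 0, 0]
    - [0, 0, 0]
    - [0, 0, 0]
    - [0, 0, 0]
    - [0, 0, 0]

```text
time: 28.13
ee_pos: [0.4807, 0.1617, 0.1706]
tcp_rot: [-179.9, 0.1, 25.3]
force: [-0.3, -0.4, -0.3]
width: 0.034
grasp_force: 0.0
```

>>> drive_tool:
  xyz:
    - [0, 0, 0]
    - [0, 0, 0]
    - [0, 0, 0]
    - [0, 0, 0]
  rotation:
    - [0, 0, 0]
    - [0, 0, 0]
    - [0, 0, 0]
    - [0, 0, 0]
  jaw: -1

```text
time: 28.47
ee_pos: [0.4818, 0.1622, 0.1725]
tcp_rot: [180.0, -0.1, 25.4]
force: [-0.5, -1.4, 6.6]
width: 0.011
grasp_force: 78.5
```

```bash
python3 st.py
```

```text
28.4667 [481.8 162.2 172.5] [ 1.80e+02 -1.00e-01  2.54e+01] F [-0.5 -1.4  6.6] T [-0.273  0.215  0.036] w 11.0 78.53300929069519 j [ 14.  10. -41. 104.   7.  68. -94.]
```

>>> drive_tool:
  xyz:
    - [0, 0, -0.1]
    - [0, 0, 0]
    - [0, 0, 0]
  rotation:
    - [0, 0, -0.12]
    - [0, 0, 0]
    - [0, 0, 0]

```text
time: 28.72
ee_pos: [0.4818, 0.162, 0.1724]
tcp_rot: [180.0, -0.1, 18.4]
force: [-0.7, -1.7, 6.2]
width: 0.0104
grasp_force: 78.6
```

```bash
python3 st.py
```

```text
28.7167 [481.8 162.  172.4] [ 1.80e+02 -1.00e-01  1.84e+01] F [-0.7 -1.7  6.2] T [-0.357  0.182 -0.206] w 10.4 78.63847374916077 j [  13.   10.  -40.  104.    7.   68. -101.]
```

>>> drive_tool:
  xyz:
    - [0, 0, -0.1]
    - [0, 0, 0]
    - [0, 0, 0]
  rotation:
    - [0, 0, -0.12]
    - [0, 0, 0]
    - [0, 0, 0]

```text
time: 28.97
ee_pos: [0.4819, 0.1618, 0.1723]
tcp_rot: [180.0, -0.1, 11.5]
force: [-0.7, -2.6, 6.1]
width: 0.0104
grasp_force: 78.6
```

```bash
python3 st.py
```

```text
28.9667 [481.9 161.8 172.3] [ 1.80e+02 -1.00e-01  1.15e+01] F [-0.7 -2.6  6.1] T [-0.427  0.14  -0.242] w 10.4 78.62809896469116 j [  12.   10.  -39.  104.    7.   68. -108.]
```

>>> drive_tool:
  xyz:
    - [0, 0, 0]
    - [0, 0, 0]
    - [0, 0, 15]
    - [0, 0, 25]
    - [6, -17.4, 0]
    - [6, -17.4, 0]
    - [6, -17.4, 0]
    - [6, -17.4, 0]
    - [6, -17.4, 0]
    - [6.2, -17.3, 0]
  rotation:
    - [0, 0, 0]
    - [0, 0, 0]
    - [0, 0, 0.107]
    - [0, 0, 0.123]
    - [0, 0, 0.123]
    - [0, 0, 0.123]
    - [0, 0, 0.123]
    - [0, 0, 0.123]
    - [0, 0, 0.123]
    - [0, 0, 0.123]
  jaw: -0.2

```text
time: 29.8
ee_pos: [0.5173, 0.0571, 0.2111]
tcp_rot: [180.0, -0.0, 67.5]
force: [0.5, -0.6, -0.5]
width: 0.0342
grasp_force: 0.0
```

>>> drive_tool:
  xyz:
    - [0, 0, 0]
    - [0, 0, 0]
    - [0, 0, -19]
    - [0, 0, -21]
    - [0, 0, 0]
    - [0, 0, 0]
  rotation:
    - [0, 0, 0]
    - [0, 0, 0]
    - [0, 0, 0]
    - [0, 0, 0]
    - [0, 0, 0]
    - [0, 0, 0]

```text
time: 30.3
ee_pos: [0.5163, 0.0587, 0.1707]
tcp_rot: [-179.9, 0.0, 67.1]
force: [-0.0, -0.2, 0.5]
width: 0.0339
grasp_force: 0.0
```

>>> drive_tool:
  xyz:
    - [0, 0, 0]
    - [0, 0, 0]
    - [0, 0, 0]
    - [0, 0, 0]
  rotation:
    - [0, 0, 0]
    - [0, 0, 0]
    - [0, 0, 0]
    - [0, 0, 0]
  jaw: -1

```text
time: 30.63
ee_pos: [0.518, 0.0583, 0.1725]
tcp_rot: [179.9, -0.1, 67.1]
force: [-0.6, 1.3, 6.5]
width: 0.0102
grasp_force: 78.8
```

```bash
python3 st.py
```

```text
30.6333 [518.   58.3 172.5] [ 1.799e+02 -1.000e-01  6.710e+01] F [-0.6  1.3  6.5] T [ 0.123  0.242 -0.057] w 10.2 78.7709891796112 j [ 24.  12. -39. 102.   8.  69. -41.]
```

>>> drive_tool:
  xyz:
    - [0, 0, -0.1]
    - [0, 0, 0]
    - [0, 0, 0]
  rotation:
    - [0, 0, -0.12]
    - [0, 0, 0]
    - [0, 0, 0]

```text
time: 30.88
ee_pos: [0.5183, 0.0581, 0.1724]
tcp_rot: [179.8, -0.1, 60.3]
force: [1.0, 0.3, 7.5]
width: 0.0105
grasp_force: 78.9
```

```bash
python3 st.py
```

```text
30.8833 [518.3  58.1 172.4] [ 1.798e+02 -1.000e-01  6.030e+01] F [1.  0.3 7.5] T [ 0.192 -0.069 -0.185] w 10.5 78.88192892074585 j [ 23.  12. -39. 102.   8.  68. -47.]
```

>>> drive_tool:
  xyz:
    - [0, 0, -0.1]
    - [0, 0, 0]
    - [0, 0, 0]
  rotation:
    - [0, 0, -0.12]
    - [0, 0, 0]
    - [0, 0, 0]

```text
time: 31.13
ee_pos: [0.5186, 0.058, 0.1723]
tcp_rot: [179.8, -0.1, 53.5]
force: [2.8, 0.3, 7.0]
width: 0.0103
grasp_force: 78.9
```

```bash
python3 st.py
```

```text
31.1333 [518.6  58.  172.3] [ 1.798e+02 -1.000e-01  5.350e+01] F [2.8 0.3 7. ] T [ 0.034 -0.543 -0.262] w 10.3 78.91565322875977 j [ 23.  12. -38. 102.   8.  68. -54.]
```

>>> drive_tool:
  xyz:
    - [0, 0, 0]
    - [0, 0, 0]
    - [0, 0, 15]
    - [0, 0, 25]
    - [7, 14, 0]
    - [7, 14, 0]
    - [7, 14, 0]
    - [7, 14, 0]
    - [7, 14, 0]
    - [7, 14, 0]
  rotation:
    - [0, 0, 0]
    - [0, 0, 0]
    - [0, 0, 0]
    - [0, 0, 0.119]
    - [0, 0, 0.1195]
    - [0, 0, 0.1195]
    - [0, 0, 0.1195]
    - [0, 0, 0.1195]
    - [0, 0, 0.1195]
    - [0, 0, 0.1195]
  jaw: -0.2

```text
time: 31.97
ee_pos: [0.559, 0.1423, 0.2104]
tcp_rot: [-179.9, 0.0, 101.7]
force: [-0.1, -0.6, 0.1]
width: 0.0344
grasp_force: 0.0
```

>>> drive_tool:
  xyz:
    - [9, 19, 0]
    - [9, 19, 0]
    - [9.5, 18.6, 0]
    - [0, 0, 0]
    - [0, 0, 0]
    - [0, 0, -19]
    - [0, 0, -21]
    - [0, 0, 0]
    - [0, 0, 0]
  rotation:
    - [0, 0, 0.1195]
    - [0, 0, 0.1195]
    - [0, 0, 0.1195]
    - [0, 0, 0]
    - [0, 0, 0]
    - [0, 0, 0]
    - [0, 0, 0]
    - [0, 0, 0]
    - [0, 0, 0]

```text
time: 32.72
ee_pos: [0.586, 0.197, 0.1702]
tcp_rot: [-179.9, 0.0, 121.7]
force: [0.7, 1.0, 0.6]
width: 0.0344
grasp_force: 0.0
```

>>> drive_tool:
  xyz:
    - [0, 0, 0]
    - [0, 0, 0]
    - [0, 0, 0]
    - [0, 0, 0]
  rotation:
    - [0, 0, 0]
    - [0, 0, 0]
    - [0, 0, 0]
    - [0, 0, 0]
  jaw: -1

```text
time: 33.05
ee_pos: [0.5866, 0.1979, 0.1724]
tcp_rot: [180.0, 0.1, 121.8]
force: [-5.0, -2.8, 6.7]
width: 0.0105
grasp_force: 78.8
```

```bash
python3 st.py
```

```text
33.05 [586.6 197.9 172.4] [1.800e+02 1.000e-01 1.218e+02] F [-5.  -2.8  6.7] T [-0.689  1.11  -0.047] w 10.5 78.84208917617798 j [ 13.  28. -47.  87.  21.  74.  -5.]
```

>>> drive_tool:
  xyz:
    - [0, 0, -0.1]
    - [0, 0, 0]
    - [0, 0, 0]
  rotation:
    - [0, 0, -0.12]
    - [0, 0, 0]
    - [0, 0, 0]

```text
time: 33.3
ee_pos: [0.5866, 0.198, 0.1723]
tcp_rot: [180.0, 0.1, 114.8]
force: [-4.6, -3.0, 6.2]
width: 0.0102
grasp_force: 78.7
```

```bash
python3 st.py
```

```text
33.3 [586.6 198.  172.3] [1.800e+02 1.000e-01 1.148e+02] F [-4.6 -3.   6.2] T [-0.678  0.981 -0.081] w 10.2 78.67878913879395 j [ 12.  27. -46.  87.  20.  74. -12.]
```

>>> drive_tool:
  xyz:
    - [0, 0, -0.1]
    - [0, 0, 0]
    - [0, 0, 0]
  rotation:
    - [0, 0, -0.12]
    - [0, 0, 0]
    - [0, 0, 0]

```text
time: 33.55
ee_pos: [0.5866, 0.1979, 0.1722]
tcp_rot: [180.0, 0.1, 108.0]
force: [-4.4, -2.6, 5.1]
width: 0.0104
grasp_force: 78.6
```

```bash
python3 st.py
```

```text
33.55 [586.6 197.9 172.2] [1.80e+02 1.00e-01 1.08e+02] F [-4.4 -2.6  5.1] T [-0.658  0.983 -0.137] w 10.4 78.63058090209961 j [ 11.  27. -45.  87.  19.  74. -18.]
```

>>> drive_tool:
  xyz:
    - [0, 0, -0.1]
    - [0, 0, 0]
    - [0, 0, 0]
  rotation:
    - [0, 0, -0.12]
    - [0, 0, 0]
    - [0, 0, 0]

```text
time: 33.8
ee_pos: [0.5866, 0.198, 0.172]
tcp_rot: [180.0, 0.1, 101.1]
force: [-3.8, -3.5, 5.7]
width: 0.0104
grasp_force: 78.6
```

```bash
python3 st.py
```

```text
33.8 [586.6 198.  172. ] [1.800e+02 1.000e-01 1.011e+02] F [-3.8 -3.5  5.7] T [-0.631  0.97  -0.205] w 10.4 78.62743735313416 j [ 10.  27. -44.  87.  19.  74. -25.]
```

>>> drive_tool:
  xyz:
    - [0, 0, -0.1]
    - [0, 0, 0]
    - [0, 0, 0]
  rotation:
    - [0, 0, -0.1]
    - [0, 0, 0]
    - [0, 0, 0]

```text
time: 34.05
ee_pos: [0.5867, 0.1979, 0.172]
tcp_rot: [180.0, 0.1, 95.4]
force: [-5.1, -3.1, 5.0]
width: 0.0101
grasp_force: 78.7
```

```bash
python3 st.py
```

```text
34.05 [586.7 197.9 172. ] [1.80e+02 1.00e-01 9.54e+01] F [-5.1 -3.1  5. ] T [-0.679  0.941 -0.256] w 10.1 78.65365862846375 j [ 10.  26. -43.  87.  18.  74. -30.]
```

>>> drive_tool:
  xyz:
    - [0, 0, 0]
    - [0, 0, 0]
    - [0, 0, 15]
    - [0, 0, 25]
    - [3, -10, 0]
    - [3, -10, 0]
    - [3, -10, 0]
    - [3, -10, 0]
    - [3, -10, 0]
    - [3, -10, 0]
  rotation:
    - [0, 0, 0]
    - [0, 0, 0]
    - [0, 0, 0]
    - [0, 0, 0.123]
    - [0, 0, 0.123]
    - [0, 0, 0.123]
    - [0, 0, 0.123]
    - [0, 0, 0.123]
    - [0, 0, 0.123]
    - [0, 0, 0.123]
  jaw: -0.2

```text
time: 34.88
ee_pos: [0.6051, 0.138, 0.2109]
tcp_rot: [179.9, 0.0, 145.1]
force: [0.7, -0.2, -0.5]
width: 0.0342
grasp_force: 0.0
```

>>> drive_tool:
  xyz:
    - [5, -11, 0]
    - [5, -11, 0]
    - [5, -12, 0]
    - [3.7, -11.8, 0]
    - [0, 0, 0]
    - [0, 0, 0]
    - [0, 0, -19]
    - [0, 0, -20.6]
    - [0, 0, 0]
    - [0, 0, 0]
  rotation:
    - [0, 0, 0.123]
    - [0, 0, 0.123]
    - [0, 0, 0.123]
    - [0, 0, 0.121]
    - [0, 0, 0]
    - [0, 0, 0]
    - [0, 0, 0]
    - [0, 0, 0]
    - [0, 0, 0]
    - [0, 0, 0]

```text
time: 35.72
ee_pos: [0.6226, 0.0936, 0.1706]
tcp_rot: [-180.0, -0.1, 172.8]
force: [0.5, -0.0, 1.2]
width: 0.0341
grasp_force: 0.0
```

>>> drive_tool:
  xyz:
    - [0, 0, 0]
    - [0, 0, 0]
    - [0, 0, 0]
    - [0, 0, 0]
  rotation:
    - [0, 0, 0]
    - [0, 0, 0]
    - [0, 0, 0]
    - [0, 0, 0]
  jaw: -1

```text
time: 36.05
ee_pos: [0.6236, 0.0916, 0.1725]
tcp_rot: [-179.9, 0.1, 172.7]
force: [-4.7, -5.1, 7.2]
width: 0.0104
grasp_force: 78.6
```

```bash
python3 st.py
```

```text
36.05 [623.6  91.6 172.5] [-1.799e+02  1.000e-01  1.727e+02] F [-4.7 -5.1  7.2] T [-0.981  1.022 -0.005] w 10.4 78.64235758781433 j [ 26.  32. -54.  85.  26.  77.  53.]
```

>>> drive_tool:
  xyz:
    - [0, 0, -0.1]
    - [0, 0, 0]
    - [0, 0, 0]
  rotation:
    - [0, 0, -0.12]
    - [0, 0, 0]
    - [0, 0, 0]

```text
time: 36.3
ee_pos: [0.6236, 0.0916, 0.1724]
tcp_rot: [-179.9, 0.1, 165.8]
force: [-4.9, -5.4, 5.2]
width: 0.0102
grasp_force: 78.8
```

```bash
python3 st.py
```

```text
36.3 [623.6  91.6 172.4] [-1.799e+02  1.000e-01  1.658e+02] F [-4.9 -5.4  5.2] T [-0.946  0.991 -0.171] w 10.2 78.80313992500305 j [ 26.  31. -53.  85.  25.  76.  47.]
```

>>> drive_tool:
  xyz:
    - [0, 0, -0.1]
    - [0, 0, 0]
    - [0, 0, 0]
  rotation:
    - [0, 0, -0.08]
    - [0, 0, 0]
    - [0, 0, 0]

```text
time: 36.55
ee_pos: [0.6236, 0.0915, 0.1723]
tcp_rot: [-179.9, 0.1, 161.2]
force: [-5.5, -4.6, 6.3]
width: 0.0105
grasp_force: 78.9
```

```bash
python3 st.py
```

```text
36.55 [623.6  91.5 172.3] [-1.799e+02  1.000e-01  1.612e+02] F [-5.5 -4.6  6.3] T [-1.012  1.082 -0.209] w 10.5 78.85565757751465 j [ 25.  31. -52.  85.  25.  76.  42.]
```

>>> drive_tool:
  xyz:
    - [0, 0, -0.1]
    - [0, 0, 0]
    - [0, 0, 0]
  rotation:
    - [0, 0, -0.12]
    - [0, 0, 0]
    - [0, 0, 0]

```text
time: 36.8
ee_pos: [0.6235, 0.0914, 0.1722]
tcp_rot: [-179.9, 0.1, 154.3]
force: [-5.7, -6.1, 5.8]
width: 0.0104
grasp_force: 78.9
```

```bash
python3 st.py
```

```text
36.8 [623.5  91.4 172.2] [-1.799e+02  1.000e-01  1.543e+02] F [-5.7 -6.1  5.8] T [-1.118  1.097 -0.285] w 10.4 78.91417264938354 j [ 24.  30. -51.  85.  24.  76.  36.]
```

>>> drive_tool:
  xyz:
    - [0, 0, 0]
    - [0, 0, 0]
    - [0, 0, 0]
  rotation:
    - [0, 0, -0.04]
    - [0, 0, 0]
    - [0, 0, 0]

```text
time: 37.05
ee_pos: [0.6235, 0.0914, 0.1722]
tcp_rot: [-179.9, 0.1, 152.1]
force: [-4.8, -6.1, 6.7]
width: 0.0106
grasp_force: 78.9
```

```bash
python3 st.py
```

```text
37.05 [623.5  91.4 172.2] [-1.799e+02  1.000e-01  1.521e+02] F [-4.8 -6.1  6.7] T [-1.131  1.105 -0.107] w 10.6 78.9061975479126 j [ 24.  30. -50.  85.  24.  76.  34.]
```

>>> drive_tool:
  xyz:
    - [0, 0, 0]
  rotation:
    - [0, 0, 0]

```text
time: 37.13
ee_pos: [0.6235, 0.0914, 0.1722]
tcp_rot: [-179.9, 0.1, 152.1]
force: [-5.3, -5.7, 6.8]
width: 0.0105
grasp_force: 78.9
```

```bash
python3 st.py
```

```text
37.1333 [623.5  91.4 172.2] [-1.799e+02  1.000e-01  1.521e+02] F [-5.3 -5.7  6.8] T [-1.16   1.128 -0.104] w 10.5 78.9065158367157 j [ 24.  30. -50.  85.  24.  76.  34.]
```

>>> drive_tool:
  xyz:
    - [0, 0, 0]
    - [0, 0, 0]
    - [0, 0, 0]
  rotation:
    - [0, 0, -0.02]
    - [0, 0, 0]
    - [0, 0, 0]

```text
time: 37.38
ee_pos: [0.6235, 0.0914, 0.1722]
tcp_rot: [-179.9, 0.1, 151.0]
force: [-6.4, -5.8, 6.7]
width: 0.01
grasp_force: 78.9
```

```bash
python3 st.py
```

```text
37.3833 [623.5  91.4 172.2] [-1.799e+02  1.000e-01  1.510e+02] F [-6.4 -5.8  6.7] T [-1.144  1.092  0.157] w 10.0 78.91748070716858 j [ 24.  30. -50.  85.  24.  76.  33.]
```

>>> drive_tool:
  xyz:
    - [0, 0, 0]
    - [0, 0, 0]
  rotation:
    - [0, 0, -0.02]
    - [0, 0, -0.02]

```text
time: 37.55
ee_pos: [0.6235, 0.0913, 0.1722]
tcp_rot: [-179.9, 0.1, 148.6]
force: [-5.2, -7.0, 6.9]
width: 0.0105
grasp_force: 79.1
```

```bash
python3 st.py
```

```text
37.55 [623.5  91.3 172.2] [-1.799e+02  1.000e-01  1.486e+02] F [-5.2 -7.   6.9] T [-1.257  1.065  0.501] w 10.5 79.12011623382568 j [ 24.  30. -50.  85.  23.  76.  31.]
```

>>> drive_tool:
  xyz:
    - [0, 0, 0]
  rotation:
    - [0, 0, 0]

```text
time: 37.63
ee_pos: [0.6235, 0.0914, 0.1722]
tcp_rot: [-179.9, 0.1, 148.6]
force: [-5.5, -6.2, 5.8]
width: 0.0108
grasp_force: 78.9
```

```bash
python3 st.py
```

```text
37.6333 [623.5  91.4 172.2] [-1.799e+02  1.000e-01  1.486e+02] F [-5.5 -6.2  5.8] T [-1.244  1.091  0.174] w 10.8 78.9080286026001 j [ 24.  30. -50.  85.  23.  76.  31.]
```

>>> drive_tool:
  xyz:
    - [0, 0, 0]
    - [0, 0, 0]
  rotation:
    - [0, 0, -0.005]
    - [0, 0, -0.005]

```text
time: 37.8
ee_pos: [0.6235, 0.0913, 0.1721]
tcp_rot: [-179.9, 0.1, 148.1]
force: [-5.0, -6.4, 6.8]
width: 0.0103
grasp_force: 79.1
```

```bash
python3 st.py
```

```text
37.8 [623.5  91.3 172.1] [-1.799e+02  1.000e-01  1.481e+02] F [-5.  -6.4  6.8] T [-1.196  1.045  0.52 ] w 10.3 79.11967277526855 j [ 24.  30. -50.  85.  23.  76.  30.]
```

>>> drive_tool:
  xyz:
    - [0, 0, 0]
    - [0, 0, 0]
  rotation:
    - [0, 0, -0.005]
    - [0, 0, -0.005]

```text
time: 37.97
ee_pos: [0.6235, 0.0914, 0.1722]
tcp_rot: [-179.9, 0.1, 147.5]
force: [-5.5, -6.5, 6.2]
width: 0.0104
grasp_force: 79.1
```

```bash
python3 st.py
```

```text
37.9667 [623.5  91.4 172.2] [-1.799e+02  1.000e-01  1.475e+02] F [-5.5 -6.5  6.2] T [-1.263  1.018  0.502] w 10.4 79.0867030620575 j [ 24.  30. -50.  85.  23.  75.  30.]
```

>>> drive_tool:
  xyz:
    - [0, 0, 0]
    - [0, 0, 0]
  rotation:
    - [0, 0, 0]
    - [0, 0, 0]

```text
time: 38.13
ee_pos: [0.6235, 0.0913, 0.1721]
tcp_rot: [-179.9, 0.1, 147.5]
force: [-5.1, -6.0, 6.0]
width: 0.0107
grasp_force: 79.0
```

```bash
python3 st.py
```

```text
38.1333 [623.5  91.3 172.1] [-1.799e+02  1.000e-01  1.475e+02] F [-5.1 -6.   6. ] T [-1.23   1.072  0.409] w 10.7 78.99606943130493 j [ 24.  30. -50.  85.  23.  75.  30.]
```

>>> drive_tool:
  xyz:
    - [0, 0, 0.1]
    - [0, 0, 0.1]
    - [0, 0, 0.1]
    - [0, 0, 0]
    - [0, 0, 0]
    - [0, 0, 0]
    - [0, 0, 0]
    - [0, 0, 0]
  rotation:
    - [0, 0, 0.07]
    - [0, 0, 0.08]
    - [0, 0, 0.07]
    - [0, 0, 0]
    - [0, 0, -0.01]
    - [0, 0, -0.01]
    - [0, 0, -0.01]
    - [0, 0, -0.01]

```text
time: 38.8
ee_pos: [0.6235, 0.0915, 0.1723]
tcp_rot: [-179.9, 0.1, 157.8]
force: [-4.7, -5.6, 4.9]
width: 0.0103
grasp_force: 78.8
```

```bash
python3 st.py
```

```text
38.8 [623.5  91.5 172.3] [-1.799e+02  1.000e-01  1.578e+02] F [-4.7 -5.6  4.9] T [-1.074  0.913  0.31 ] w 10.3 78.78265500068665 j [ 25.  31. -51.  85.  24.  76.  39.]
```

>>> drive_tool:
  xyz:
    - [0, 0, 0]
    - [0, 0, 0]
  rotation:
    - [0, 0, -0.008]
    - [0, 0, -0.008]

```text
time: 38.97
ee_pos: [0.6236, 0.0914, 0.1723]
tcp_rot: [-179.9, 0.1, 156.9]
force: [-4.8, -5.6, 4.6]
width: 0.0104
grasp_force: 78.8
```

```bash
python3 st.py
```

```text
38.9667 [623.6  91.4 172.3] [-1.799e+02  1.000e-01  1.569e+02] F [-4.8 -5.6  4.6] T [-1.132  0.88   0.308] w 10.4 78.78100275993347 j [ 25.  31. -51.  85.  24.  76.  38.]
```

>>> drive_tool:
  xyz:
    - [0, 0, 0]
    - [0, 0, 0]
  rotation:
    - [0, 0, -0.008]
    - [0, 0, -0.008]

```text
time: 39.13
ee_pos: [0.6235, 0.0914, 0.1723]
tcp_rot: [-179.9, 0.1, 156.0]
force: [-4.7, -6.5, 3.8]
width: 0.0101
grasp_force: 78.8
```

```bash
python3 st.py
```

```text
39.1333 [623.5  91.4 172.3] [-1.799e+02  1.000e-01  1.560e+02] F [-4.7 -6.5  3.8] T [-1.05   0.813  0.334] w 10.1 78.7816858291626 j [ 25.  30. -51.  85.  24.  76.  37.]
```

>>> drive_tool:
  xyz:
    - [0, 0, 0]
    - [0, 0, 0]
    - [0, 0, 15]
    - [0, 0, 25]
    - [-28.4, 14, 0]
    - [-28.4, 14, 0]
    - [-28.4, 14, 0]
    - [-28.4, 14, 0]
    - [-28.4, 13.7, 0]
    - [0, 0, 0]
  rotation:
    - [0, 0, 0]
    - [0, 0, 0]
    - [0, 0, 0]
    - [0, 0, 0.1]
    - [0, 0, 0.104]
    - [0, 0, 0.104]
    - [0, 0, 0.104]
    - [0, 0, 0.104]
    - [0, 0, 0.104]
    - [0, 0, 0]
  jaw: -0.2

```text
time: 39.97
ee_pos: [0.4767, 0.1668, 0.2113]
tcp_rot: [-179.9, -0.0, -167.6]
force: [0.2, 0.4, 0.7]
width: 0.0341
grasp_force: 0.0
```

>>> drive_tool:
  xyz:
    - [0, 0, 0]
    - [0, 0, -19]
    - [0, 0, -21]
    - [0, 0, 0]
    - [0, 0, 0]
  rotation:
    - [0, 0, 0]
    - [0, 0, 0]
    - [0, 0, 0]
    - [0, 0, 0]
    - [0, 0, 0]

```text
time: 40.38
ee_pos: [0.4815, 0.1621, 0.1707]
tcp_rot: [179.9, -0.1, -168.4]
force: [-0.1, -0.3, 0.2]
width: 0.0341
grasp_force: 0.0
```

>>> drive_tool:
  xyz:
    - [0, 0, 0]
    - [0, 0, 0]
    - [0, 0, 0]
    - [0, 0, 0]
  rotation:
    - [0, 0, 0]
    - [0, 0, 0]
    - [0, 0, 0]
    - [0, 0, 0]
  jaw: -1

```text
time: 40.72
ee_pos: [0.4823, 0.162, 0.1722]
tcp_rot: [-180.0, 0.1, -168.4]
force: [-1.0, -3.8, 4.8]
width: 0.0104
grasp_force: 78.3
```

```bash
python3 st.py
```

```text
40.7167 [482.3 162.  172.2] [-1.800e+02  1.000e-01 -1.684e+02] F [-1.  -3.8  4.8] T [-0.558  0.191  0.137] w 10.4 78.34610939025879 j [ 34.  18. -66. 103.  17.  70.  65.]
```

>>> drive_tool:
  xyz:
    - [0, 0, 0]
    - [0, 0, 0]
    - [0, 0, 0]
  rotation:
    - [0, 0, -0.01]
    - [0, 0, -0.01]
    - [0, 0, -0.01]

```text
time: 40.97
ee_pos: [0.4823, 0.1619, 0.1722]
tcp_rot: [-179.9, 0.1, -170.1]
force: [-0.6, -3.9, 5.2]
width: 0.0102
grasp_force: 78.4
```

```bash
python3 st.py
```

```text
40.9667 [482.3 161.9 172.2] [-1.799e+02  1.000e-01 -1.701e+02] F [-0.6 -3.9  5.2] T [-0.66   0.193  0.396] w 10.2 78.425213098526 j [ 34.  17. -66. 103.  17.  70.  63.]
```

>>> drive_tool:
  xyz:
    - [0, 0, 0]
    - [0, 0, 0]
  rotation:
    - [0, 0, -0.01]
    - [0, 0, -0.01]

```text
time: 41.13
ee_pos: [0.4823, 0.1619, 0.1722]
tcp_rot: [-179.9, 0.1, -171.3]
force: [-0.5, -3.3, 5.0]
width: 0.0104
grasp_force: 78.4
```

```bash
python3 st.py
```

```text
41.1333 [482.3 161.9 172.2] [-1.799e+02  1.000e-01 -1.713e+02] F [-0.5 -3.3  5. ] T [-0.646  0.191  0.363] w 10.4 78.39888453483582 j [ 34.  17. -65. 103.  17.  70.  62.]
```

>>> drive_tool:
  xyz:
    - [0, 0, 0]
    - [0, 0, 0]
    - [0, 0, 15]
    - [0, 0, 25]
    - [6, -17.3, 0]
    - [6, -17.3, 0]
    - [6, -17.3, 0]
    - [6, -17.3, 0]
    - [6, -17.3, 0]
    - [6.4, -17.6, 0]
  rotation:
    - [0, 0, 0]
    - [0, 0, 0]
    - [0, 0, 0]
    - [0, 0, 0.112]
    - [0, 0, 0.112]
    - [0, 0, 0.112]
    - [0, 0, 0.112]
    - [0, 0, 0.112]
    - [0, 0, 0.112]
    - [0, 0, 0.11]
  jaw: -0.2

```text
time: 41.97
ee_pos: [0.5181, 0.0575, 0.2113]
tcp_rot: [-180.0, 0.0, -126.1]
force: [0.0, 0.7, 0.2]
width: 0.0339
grasp_force: 0.0
```

>>> drive_tool:
  xyz:
    - [0, 0, 0]
    - [0, 0, 0]
    - [0, 0, -19]
    - [0, 0, -21]
    - [0, 0, 0]
    - [0, 0, 0]
  rotation:
    - [0, 0, 0]
    - [0, 0, 0]
    - [0, 0, 0]
    - [0, 0, 0]
    - [0, 0, 0]
    - [0, 0, 0]

```text
time: 42.47
ee_pos: [0.5171, 0.0591, 0.1708]
tcp_rot: [179.9, -0.0, -126.4]
force: [0.1, -0.9, 0.2]
width: 0.0344
grasp_force: 0.0
```

>>> drive_tool:
  xyz:
    - [0, 0, 0]
    - [0, 0, 0]
    - [0, 0, 0]
    - [0, 0, 0]
  rotation:
    - [0, 0, 0]
    - [0, 0, 0]
    - [0, 0, 0]
    - [0, 0, 0]
  jaw: -1

```text
time: 42.8
ee_pos: [0.5189, 0.0584, 0.1723]
tcp_rot: [-179.9, 0.1, -126.4]
force: [1.2, -0.7, 6.5]
width: 0.0104
grasp_force: 78.8
```

```bash
python3 st.py
```

```text
42.8 [518.9  58.4 172.3] [-1.799e+02  1.000e-01 -1.264e+02] F [ 1.2 -0.7  6.5] T [-0.058 -0.108  0.063] w 10.4 78.84919166564941 j [ 48.  23. -71. 101.  23.  72. 115.]
```

>>> drive_tool:
  xyz:
    - [0, 0, 0]
    - [0, 0, 0]
    - [0, 0, 0]
  rotation:
    - [0, 0, -0.01]
    - [0, 0, -0.01]
    - [0, 0, -0.01]

```text
time: 43.05
ee_pos: [0.5189, 0.0584, 0.1723]
tcp_rot: [-179.9, 0.1, -128.2]
force: [1.1, -1.6, 6.5]
width: 0.0103
grasp_force: 78.9
```

```bash
python3 st.py
```

```text
43.05 [518.9  58.4 172.3] [-1.799e+02  1.000e-01 -1.282e+02] F [ 1.1 -1.6  6.5] T [-0.168 -0.248  0.367] w 10.3 78.8503646850586 j [ 48.  23. -71. 101.  22.  72. 113.]
```

>>> drive_tool:
  xyz:
    - [0, 0, 0]
    - [0, 0, 0]
  rotation:
    - [0, 0, -0.01]
    - [0, 0, -0.01]

```text
time: 43.22
ee_pos: [0.519, 0.0584, 0.1723]
tcp_rot: [-179.9, 0.1, -129.3]
force: [1.6, -0.9, 5.8]
width: 0.0104
grasp_force: 78.8
```

```bash
python3 st.py
```

```text
43.2167 [519.   58.4 172.3] [-1.799e+02  1.000e-01 -1.293e+02] F [ 1.6 -0.9  5.8] T [-0.204 -0.294  0.397] w 10.4 78.8064444065094 j [ 48.  22. -71. 101.  22.  72. 112.]
```

>>> drive_tool:
  xyz:
    - [0, 0, 0]
    - [0, 0, 0]
    - [0, 0, 0]
    - [0, 0, 0]
    - [0, 0, 0]
    - [0, 0, 0]
    - [0, 0, 0]
    - [0, 0, 0]
  rotation:
    - [0, 0, 0.06]
    - [0, 0, 0.06]
    - [0, 0, 0]
    - [0, 0, -0.01]
    - [0, 0, -0.01]
    - [0, 0, -0.01]
    - [0, 0, -0.01]
    - [0, 0, -0.01]

```text
time: 43.88
ee_pos: [0.5188, 0.0585, 0.1724]
tcp_rot: [-179.9, 0.1, -125.3]
force: [0.8, -0.9, 7.6]
width: 0.0105
grasp_force: 79.1
```

```bash
python3 st.py
```

```text
43.8833 [518.8  58.5 172.4] [-1.799e+02  1.000e-01 -1.253e+02] F [ 0.8 -0.9  7.6] T [-0.165 -0.005  0.34 ] w 10.5 79.06383991241455 j [ 48.  23. -71. 101.  23.  72. 116.]
```

>>> drive_tool:
  xyz:
    - [0, 0, 0]
  rotation:
    - [0, 0, 0]

```text
time: 43.97
ee_pos: [0.5188, 0.0585, 0.1723]
tcp_rot: [-179.9, 0.1, -125.3]
force: [1.6, -1.6, 7.1]
width: 0.0102
grasp_force: 79.0
```

```bash
python3 st.py
```

```text
43.9667 [518.8  58.5 172.3] [-1.799e+02  1.000e-01 -1.253e+02] F [ 1.6 -1.6  7.1] T [-0.053  0.016  0.202] w 10.2 79.01399731636047 j [ 48.  23. -71. 101.  23.  72. 116.]
```

>>> drive_tool:
  xyz:
    - [0, 0, 0]
    - [0, 0, 0]
    - [0, 0, 15]
    - [0, 0, 25]
    - [4, 8, 0]
    - [4, 8, 0]
    - [4, 8, 0]
    - [4, 8, 0]
    - [4, 8, 0]
    - [4, 8, 0]
  rotation:
    - [0, 0, 0]
    - [0, 0, 0]
    - [0, 0, 0]
    - [0, 0, -0.122]
    - [0, 0, -0.122]
    - [0, 0, -0.122]
    - [0, 0, -0.122]
    - [0, 0, -0.122]
    - [0, 0, -0.122]
    - [0, 0, -0.122]
  jaw: -0.2

```text
time: 44.8
ee_pos: [0.5417, 0.1066, 0.2108]
tcp_rot: [180.0, -0.0, -174.5]
force: [-0.3, 0.2, 0.6]
width: 0.0342
grasp_force: 0.0
```

>>> drive_tool:
  xyz:
    - [4, 8, 0]
    - [4, 8, 0]
    - [4, 8, 0]
    - [4, 8, 0]
    - [4, 8, 0]
    - [4, 8, 0]
    - [4, 8, 0]
    - [4, 8, 0]
    - [4, 8, 0]
    - [4, 8, 0]
  rotation:
    - [0, 0, -0.122]
    - [0, 0, -0.122]
    - [0, 0, -0.122]
    - [0, 0, -0.122]
    - [0, 0, -0.122]
    - [0, 0, -0.122]
    - [0, 0, -0.122]
    - [0, 0, -0.122]
    - [0, 0, -0.122]
    - [0, 0, -0.122]

```text
time: 45.63
ee_pos: [0.5817, 0.1867, 0.2107]
tcp_rot: [-180.0, -0.0, 115.6]
force: [0.1, -0.2, 0.3]
width: 0.0342
grasp_force: 0.0
```

>>> drive_tool:
  xyz:
    - [4.9, 12.2, 0]
    - [0, 0, 0]
    - [0, 0, 0]
    - [0, 0, 0]
    - [0, 0, 0]
  rotation:
    - [0, 0, -0.119]
    - [0, 0, -0.119]
    - [0, 0, -0.119]
    - [0, 0, 0]
    - [0, 0, 0]

```text
time: 46.05
ee_pos: [0.5865, 0.1984, 0.2107]
tcp_rot: [-180.0, 0.0, 95.7]
force: [0.2, -0.2, 0.1]
width: 0.034
grasp_force: 0.0
```

```bash
python3 st.py
```

```text
46.05 [586.5 198.4 210.7] [-180.     0.    95.7] F [ 0.2 -0.2  0.1] T [-0.036 -0.016  0.008] w 34.0 0.0 j [ 10.  25. -43.  85.  17.  78. -29.]
```

>>> drive_tool:
  xyz:
    - [0, 0, -19]
    - [0, 0, -21]
    - [0, 0, 0]
    - [0, 0, 0]
  rotation:
    - [0, 0, 0]
    - [0, 0, 0]
    - [0, 0, 0]
    - [0, 0, 0]

```text
time: 46.38
ee_pos: [0.5861, 0.1979, 0.1702]
tcp_rot: [-179.9, 0.0, 95.6]
force: [0.1, -0.4, 1.6]
width: 0.0341
grasp_force: 0.0
```

>>> drive_tool:
  xyz:
    - [0, 0, 0]
    - [0, 0, 0]
    - [0, 0, 0]
    - [0, 0, 0]
  rotation:
    - [0, 0, 0]
    - [0, 0, 0]
    - [0, 0, 0]
    - [0, 0, 0]
  jaw: -1

```text
time: 46.72
ee_pos: [0.5866, 0.1986, 0.1724]
tcp_rot: [180.0, 0.0, 95.5]
force: [-4.5, -2.0, 4.3]
width: 0.0105
grasp_force: 78.8
```

>>> drive_tool:
  xyz:
    - [0, 0, 0]
    - [0, 0, 0]
    - [0, 0, 0]
  rotation:
    - [0, 0, -0.01]
    - [0, 0, -0.01]
    - [0, 0, -0.01]

```text
time: 46.97
ee_pos: [0.5866, 0.1986, 0.1724]
tcp_rot: [179.9, 0.0, 93.8]
force: [-5.0, -2.0, 6.6]
width: 0.0106
grasp_force: 79.0
```

```bash
python3 st.py
```

```text
46.9667 [586.6 198.6 172.4] [179.9   0.   93.8] F [-5.  -2.   6.6] T [-0.398  0.921  0.36 ] w 10.6 78.97631049156189 j [  9.  26. -42.  87.  18.  74. -32.]
```

>>> drive_tool:
  xyz:
    - [0, 0, 0]
    - [0, 0, 0]
  rotation:
    - [0, 0, -0.01]
    - [0, 0, -0.01]

```text
time: 47.13
ee_pos: [0.5867, 0.1986, 0.1724]
tcp_rot: [179.9, 0.0, 92.6]
force: [-5.1, -2.7, 5.7]
width: 0.0104
grasp_force: 79.0
```

```bash
python3 st.py
```

```text
47.1333 [586.7 198.6 172.4] [179.9   0.   92.6] F [-5.1 -2.7  5.7] T [-0.393  0.908  0.377] w 10.4 78.97471904754639 j [  9.  26. -42.  87.  18.  74. -33.]
```

>>> drive_tool:
  xyz:
    - [0, 0, 0]
    - [0, 0, 0]
    - [0, 0, 0]
  rotation:
    - [0, 0, 0.05]
    - [0, 0, 0.04]
    - [0, 0, 0]

```text
time: 47.38
ee_pos: [0.5865, 0.1986, 0.1724]
tcp_rot: [180.0, 0.0, 97.9]
force: [-5.0, -2.7, 6.6]
width: 0.01
grasp_force: 79.1
```

>>> drive_tool:
  xyz:
    - [0, 0, 0]
    - [0, 0, 0]
    - [0, 0, 15]
    - [0, 0, 25]
    - [-10, -3.5, 0]
    - [-10, -3.5, 0]
    - [-10, -3.5, 0]
    - [-10, -3.5, 0]
    - [-10, -3.5, 0]
    - [-10, -3.5, 0]
  rotation:
    - [0, 0, 0]
    - [0, 0, 0]
    - [0, 0, 0]
    - [0, 0, -0.12]
    - [0, 0, -0.12]
    - [0, 0, -0.12]
    - [0, 0, -0.12]
    - [0, 0, -0.12]
    - [0, 0, -0.12]
    - [0, 0, -0.12]
  jaw: -0.2

```text
time: 48.22
ee_pos: [0.5265, 0.1774, 0.2112]
tcp_rot: [180.0, -0.1, 49.3]
force: [0.1, 0.0, -0.2]
width: 0.0346
grasp_force: 0.0
```

>>> drive_tool:
  xyz:
    - [-10, -3.5, 0]
    - [-10, -3.5, 0]
    - [-10, -3.5, 0]
    - [-10, -3.5, 0]
    - [-5.3, -1.1, 0]
    - [0, 0, 0]
    - [0, 0, 0]
    - [0, 0, 0]
  rotation:
    - [0, 0, -0.12]
    - [0, 0, -0.12]
    - [0, 0, -0.12]
    - [0, 0, -0.12]
    - [0, 0, -0.12]
    - [0, 0, -0.11]
    - [0, 0, 0]
    - [0, 0, 0]

```text
time: 48.88
ee_pos: [0.4816, 0.1625, 0.2112]
tcp_rot: [180.0, -0.1, 9.1]
force: [-0.4, 0.2, 0.0]
width: 0.034
grasp_force: 0.0
```

```bash
python3 st.py
```

```text
48.8833 [481.6 162.5 211.2] [ 1.8e+02 -1.0e-01  9.1e+00] F [-0.4  0.2  0. ] T [ 0.004  0.004 -0.001] w 34.0 0.0 j [   8.    8.  -34.  101.    4.   73. -108.]
```

>>> drive_tool:
  xyz:
    - [0, 0, -19]
    - [0, 0, -20]
    - [0, 0, 0]
    - [0, 0, 0]
  rotation:
    - [0, 0, 0]
    - [0, 0, 0]
    - [0, 0, 0]
    - [0, 0, 0]

```text
time: 49.22
ee_pos: [0.481, 0.1622, 0.1715]
tcp_rot: [-180.0, 0.1, 9.1]
force: [0.1, 0.5, -0.2]
width: 0.0339
grasp_force: 0.0
```

>>> drive_tool:
  xyz:
    - [0, 0, 0]
    - [0, 0, 0]
    - [0, 0, 0]
    - [0, 0, 0]
  rotation:
    - [0, 0, 0]
    - [0, 0, 0]
    - [0, 0, 0]
    - [0, 0, 0]
  jaw: -1

```text
time: 49.55
ee_pos: [0.4822, 0.1619, 0.1732]
tcp_rot: [180.0, -0.1, 8.9]
force: [-2.6, -2.7, 6.5]
width: 0.0101
grasp_force: 78.7
```

>>> drive_tool:
  xyz:
    - [0, 0, 0]
    - [0, 0, 0]
    - [0, 0, 0]
    - [0, 0, 0]
  rotation:
    - [0, 0, -0.01]
    - [0, 0, -0.01]
    - [0, 0, -0.01]
    - [0, 0, -0.01]

```text
time: 49.88
ee_pos: [0.4822, 0.1618, 0.1732]
tcp_rot: [179.9, -0.1, 6.6]
force: [-0.4, -3.9, 6.2]
width: 0.0105
grasp_force: 78.8
```

```bash
python3 st.py
```

```text
49.8833 [482.2 161.8 173.2] [ 1.799e+02 -1.000e-01  6.600e+00] F [-0.4 -3.9  6.2] T [-0.744  0.317  0.444] w 10.5 78.79284739494324 j [   8.    9.  -34.  104.    6.   68. -112.]
```

>>> drive_tool:
  xyz:
    - [0, 0, 0]
    - [0, 0, 0]
    - [0, 0, 0]
    - [0, 0, 0]
    - [0, 0, 0]
    - [0, 0, 0]
    - [0, 0, 0]
    - [0, 0, 0]
    - [0, 0, 0]
  rotation:
    - [0, 0, 0.06]
    - [0, 0, 0.06]
    - [0, 0, 0.07]
    - [0, 0, 0]
    - [0, 0, -0.01]
    - [0, 0, -0.01]
    - [0, 0, -0.01]
    - [0, 0, -0.01]
    - [0, 0, -0.01]

```text
time: 50.63
ee_pos: [0.4821, 0.162, 0.1733]
tcp_rot: [179.9, -0.1, 14.7]
force: [-2.4, -4.3, 7.5]
width: 0.0103
grasp_force: 78.9
```

```bash
python3 st.py
```

```text
50.6333 [482.1 162.  173.3] [ 1.799e+02 -1.000e-01  1.470e+01] F [-2.4 -4.3  7.5] T [-0.635  0.404  0.272] w 10.3 78.89000058174133 j [   8.   10.  -35.  104.    6.   68. -104.]
```

>>> drive_tool:
  xyz:
    - [0, 0, 0]
    - [0, 0, 0]
  rotation:
    - [0, 0, -0.008]
    - [0, 0, -0.008]

```text
time: 50.8
ee_pos: [0.4822, 0.162, 0.1733]
tcp_rot: [179.9, -0.1, 13.7]
force: [-1.5, -3.1, 6.2]
width: 0.0103
grasp_force: 78.9
```

```bash
python3 st.py
```

```text
50.8 [482.2 162.  173.3] [ 1.799e+02 -1.000e-01  1.370e+01] F [-1.5 -3.1  6.2] T [-0.633  0.354  0.342] w 10.3 78.87636065483093 j [   8.   10.  -35.  104.    6.   68. -105.]
```

>>> drive_tool:
  xyz:
    - [0, 0, 0]
    - [0, 0, 0]
    - [0, 0, 15]
    - [0, 0, 25]
    - [-10, -20, 30]
    - [-10, -25, 30]
    - [0, -25, 30]
    - [0, -25, 20]
    - [0, 0, 0]
    - [0, 0, 0]
  rotation:
    - [0, 0, 0]
    - [0, 0, 0]
    - [0, 0, 0]
    - [0, 0, 0]
    - [0, 0, 0]
    - [0, 0, 0]
    - [0, 0, 0]
    - [0, 0, 0]
    - [0, 0, 0]
    - [0, 0, 0]
  jaw: -0.2

```text
time: 51.63
ee_pos: [0.462, 0.0665, 0.3229]
tcp_rot: [180.0, -0.2, 13.6]
force: [-0.5, 0.8, -1.3]
width: 0.0342
grasp_force: 0.0
```

```bash
python3 st.py; python3 shot.py end; python3 - <<'E'
from workcell import env
import cv2
cv2.imwrite('pics/sideend.png',cv2.resize(env.snapshot('side')[150:300,150:350,::-1],(800,600),interpolation=3))
E
```

```text
51.6333 [462.   66.5 322.9] [180.   -0.2  13.6] F [-0.5  0.8 -1.3] T [-0.012  0.017  0.006] w 34.2 0.0 j [ 17.  -2. -29.  96.  -1.  85. -89.]
51.6333 [0.46195152 0.06646092 0.32289919] [ 1.79967355e+02 -1.50677818e-01  1.36187734e+01] [ 16.6  -1.9 -29.3  96.5  -0.9  85.1 -89. ] [-1.48  1.42 -2.34  2.13 -0.5  -0.74 -1.12] [-0.49799025  0.78721194 -1.31081511] [-0.01161461  0.01744507  0.0064851 ]
[[[234.66960391  84.93838747]]]
```

View pics/sideend.png

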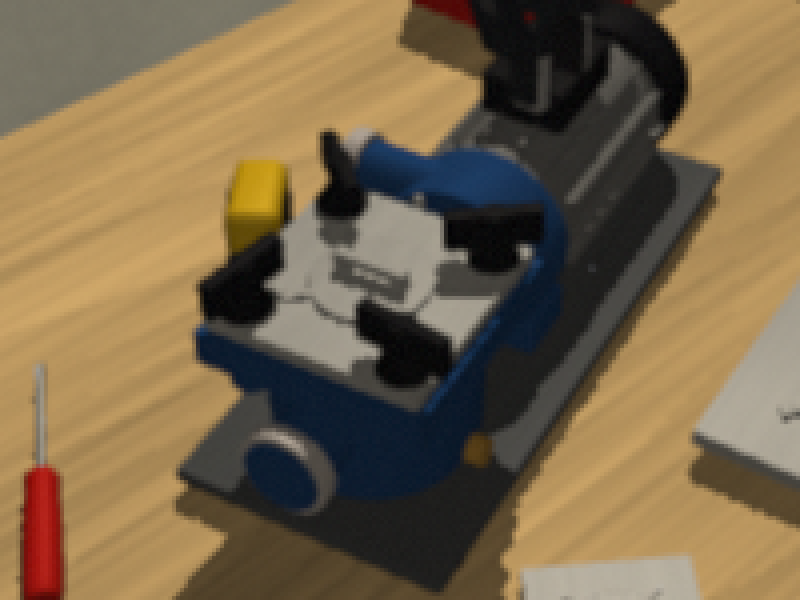

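The cover (370,280 in the crop) lies level and down on the pot, with the four knobs in place. The gripper is clear, and the bystanders in view haven't moved.

```bash
python3 -c "
from workcell import env
print(env.sign_off())"
```

```text
the job is handed in; nothing more can be done
None
```

I handed the job in at about 52 s: all four knobs are tightened crisscross, the cover looks down and level, and each knob last felt about 0.33–0.37 N m. I overtightened b to about 0.5 N m and d to about 0.44 N m, so I backed them off, and eased a and c slightly; c was not felt again after its easing. I saw no bystander moved, and sign-off returned no verdict.

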